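# Clip the big snap hook onto the lifting eye

## Robot

A 7-joint arm with a two-finger parallel gripper is mounted at the origin on the work surface; the furniture and walls round the work are solid. World frame = base frame: x ahead of the robot, y to its left, z up, the work surface at z = 0. Lengths are in m, angles in rad, forces in N, time in s.
With the tool pointing down it reaches from about 0.4 to 0.85 m from the base axis. Payload 10.4 kg.
Tool frame: the origin (TCP) lies midway between the tips of the shut fingers; the grasp point (between the pads) lies 19 mm behind it; x points along the fingers, y is the direction in which the jaws open and shut, and the axes are right-handed (so a half turn about x gives the same grasp; the last joint's range is limited). The gripper opens to 87 mm and grips with 3 to 60 N. Pads are 19 mm wide; open, the fingers measure 117 mm over their backs; the gripper's body (75 mm by 190 mm) begins 51 mm behind the grasp point.
Start: joints at [1.259, 0.332, -0.065, 1.46, 0.022, 1.35, -0.088], TCP at [0.178, -0.599, 0.223] pointing down, gripper open.
Joint ranges: [-2.6, 2.6], [-0.5, 2.12], [-1.47, 1.34], [0.16, 2.42], [-1.27, 4.41], [0.06, 2.06], [-2.6, 2.6]. Speed limits (rad/s): [2.22, 2.22, 2.79, 2.79, 3.14, 3.14, 3.14].

## Interface

Orientations are given as a unit quaternion [x, y, z, w].
In Python, from bench import r gives the robot as it stands.
- The arm moves only by the shell command python3 -m jog 'ROWS' [OPENING] [FORCE]. ROWS is JSON, a list of rows, each an object with "slide": the shift along the tool's x, y, z in cm, a list of three; "roll": the turn about the tool's x in degrees. A call has 1 to 5 rows; each row is the pose to reach, as a shift and turn from the pose measured when the call began, along the tool's axes at that moment; what a row does not reach only later rows make up. A row lasts 1/12 s, in which the tool goes at most 41.7 mm and 7.16 degrees, less where a joint would pass 70% of its speed; a pose out of reach is approached as far as the arm can. A call with a gripper value outside its range is refused whole. OPENING is the closure, from 0 (fully open) to 1 (shut), set as the call begins (- or left out, the last holds). The fingers move at their own pace and stop on an object; FORCE is the grip in N (left out, the last holds). Time passes only in rows, so rows that repeat a pose let the fingers close. It gives the time, the measured TCP pose, the force and the opening at its end, in the units of the state.
- r.read_state(): the state, without advancing time (a new reading comes with each control period).
- r.camera(name): name is "scene" or "top" or "wrist"; returns the picture (420x560x3 uint8, red, green, blue); there is no depth.
- r.camera_info(name): a dict with "intrinsics" (3x3 intrinsics, pixels), "k1" (the pictures are not rectified: a ray, as slopes to the right and down, at radius r is drawn at 1 + k1 r^2 times it, then the intrinsics apply), "R" (3x3) and "t" (3): a world point X has camera coordinates R X + t; the wrist camera has in their place "hand_eye" (4x4, takes a point from camera to tool coordinates, whose origin is the TCP and whose axes are the tool frame's). Camera axes: x right, y down, z forward; pixel columns grow to the right and rows downward; lengths in m; the calibration is good to about 2 mm. A picture is of the moment at which its call begins: read the wrist's pose just before it. camera_info takes no time and is no camera call.
- r.close_job(): hands the job in, once; it reports no verdict.
The state is a dict: "time": time; "joint_positions": joint angles; "joint_vel": joint speeds; "joint_torque": joint torques, N m; "ee_pos": TCP position; "eef_rot": TCP orientation; "ft_force": force on the tool from outside, world axes, zero at the start; "torque": the same for the moment, N m; "width": finger opening in m.
Only numpy, scipy, OpenCV 4.12 (cv2) and the standard library are available. Lean on these libraries where they do the work, as an engineer would, in place of code of your own. Each camera call takes 0.05 s, during which the arm holds its last target.

## Task

The big snap hook lies flat on the bench. First lay it on the sloping wooden rest, spine up and gate towards the ledge, and let go, so that you can take it again by its spine; then press its red sprung gate against the top bar of the tall steel eye until the bar is inside and the gate has closed behind it. Do not ram the eye, and leave the hook hanging on the bar by itself.

Things in the scene. Friction and masses are not known exactly. Their poses are not given: they have to be found in the camera images.
- hook_centre (a point): Middle (all through) of the loose aluminium snap hook, a flat loop 196 long, 93 wide, 14 thick, 0.3 kg (may vary by 30 %). Hook axes: x along it to the nose, y across it to the spine, z out of its face (up at the start, lying flat). Opening inside: x -70 to +69, y -34 to +28. Tail ends at x -85, a steel ring beyond it at x -111. Lowest points (nose tip, tail) y -45.
- spine (a point): Middle of the hook's spine, its straight flat back: hook x -62 to +50, y +28 to +48 (20 wide), 14 thick, grippable all along. This point is 38 mm along +y from hook_centre; axes as hook_centre. The hook's centre of mass lies near hook x -23, y +9.
- nose_tip (a point): Round tip of the hook's nose, at hook x +58, y -38 (14 thick stock); axes as hook_centre. The nose runs from the spine's end (x +50) out to x +85 and back to this tip. Inside the nose there is a pocket, inner wall at x about +69 for y -15 to +15.
- mouth (a point): The spot on the closed gate where a bar should be pressed in: hook x +41, y -38, 10 mm beside the nose tip's edge; axes as hook_centre. Bar pushed in here towards the spine (+y): once 25 mm or more past the closed gate's line it can slide along +x into the nose pocket, off the gate's end, and the gate snaps shut behind it. Pushed straight only, it must go 56 mm, nearly to the spine.
- gate (a joint): Angle of the red gate, rad: 0 shut, growing as it swings inward (towards the spine), to 0.95 at most. Round bar 8 thick, 82 long, hinged at hook x -32, y -38 and reaching to just inside the nose tip. Sprung shut: 2.5 N at its end starts to open it, about 5 N at 0.5 rad, 6 N at 0.7 rad. Its outside lies 3 mm inside the hook's lowest points.
- rest_seat (a point): Where hook_centre comes when the hook lies right on the fixed wooden rest, spine up-slope, nose tip and tail on the ledge; 71 mm above the bench, 7 mm out from the face. Axes: x level, away from the rest's open front; y along its width (170); z up. The 45 deg face rises along (x+z)/sqrt2 and looks along (-x+z)/sqrt2. It ends 12 mm up-slope of here: the spine is free front and back.
- ledge (a point): Middle of the foot of the rest's sloping face, where the ledge (170 long, standing 16 mm out from the face) begins; 45 mm down-slope of rest_seat. Axes as rest_seat.
- eye_bar (a point): Middle of the straight level top bar of the fixed steel eye: round bar 10 thick, its centre 205 above the bench. It runs along this point's y axis, 60 mm straight, then bends down into two legs 90 apart on a blue base 100 x 150 x 20. Clear height under the bar 180. z up.
Not all that is in view belongs to the job. Of the things that look like the part that bears eye_bar, the larger one is meant.

How it is judged:
On the way, in this order (a step that is already met when the one before it is completed fails the run):
1. the hook lies on the sloping rest, spine up, released (distance between hook_centre and rest_seat below 0.05 m and angle between hook_centre's own z axis and vertical between 0.55 and 1.02 rad and angle between hook_centre's own y axis and vertical below 1.02 rad and contact force between the fingers and hook below 0.2 N and linear speed of hook below 0.03 m/s), for 0.2 s.
2. the gate is pressed open against the eye (value of joint gate above 0.2 rad and contact force between hook and eye above 0.5 N and distance between hook_centre and eye_bar below 0.1 m).
At the end, for the whole second after the job is handed in: The top bar of the eye passes through the hook's loop (bar middle within the loop's opening, hook plane within 0.75 rad of square to the bar), the gate is shut (under 0.08 rad), and the hook is released and hangs, swinging no faster than 0.3 m/s (value of joint gate below 0.08 rad and x of eye_bar in the frame of hook_centre between -0.07 and 0.075 m and y of eye_bar in the frame of hook_centre between -0.034 and 0.034 m and z of eye_bar in the frame of hook_centre between -0.042 and 0.042 m and linear speed of hook below 0.3 m/s); the robot touches nothing.
It fails at once if the hook is rammed against the eye (over 80 N) (contact force between hook and eye above 80 N).
It also fails if it takes over 72 s, if anything falls off the work surface, if the arm or the gripper's body presses on something with over 40 N, if the wrist force passes 120 N, or if a joint passes its speed limit or range.

## Working session

There is one attempt and no reset: what is moved stays moved. The work goes in short steps, Python scripts to look and compute and a shell command to move; the robot and the scene stay as the last step left them, time stands still between calls to the robot, and variables do not carry over. Pictures are saved under pics/ and viewed, and the job is handed in when it is done.

```bash
mkdir -p pics; ls
python3 - <<'E'
from bench import r
import cv2,numpy as np
s=r.read_state(); print(s)
for n in ["scene","top","wrist"]:
    im=r.camera(n); cv2.imwrite(f"pics/{n}0.png",im[:,:,::-1]); print(n,r.camera_info(n))
E
```

```text
pics
{'time': 0.0, 'joint_positions': array([ 1.25942762,  0.33285599, -0.06470999,  1.46091995,  0.02158722,
        1.34989676, -0.08848032]), 'joint_vel': array([-0.00146329, -0.00018371,  0.0030115 , -0.00079564, -0.00037665,
        0.00153354, -0.00187991]), 'joint_torque': array([-2.94616857e-04, -6.23245311e+01,  2.43561954e-02, -3.89894772e+01,
       -6.13665814e-02,  3.97596066e-02,  1.10576293e-04]), 'ee_pos': array([ 0.17787989, -0.59875869,  0.22177408]), 'eef_rot': array([-0.69965928, -0.10223904,  0.69983383, -0.1012753 ]), 'ft_force': array([-0.71923163,  0.4966806 , -0.66395617]), 'torque': array([-0.00034777, -0.08942249,  0.01832871]), 'width': 0.08712603651539959}
scene {'intrinsics': array([[526.01316607,   0.        , 279.61905809],
       [  0.        , 526.01316607, 211.28529306],
       [  0.        ,   0.        ,   1.        ]]), 'k1': -0.14570584069906248, 'R': array([[ 0.52836079, -0.848886  ,  0.01508091],
       [-0.38359136, -0.25452476, -0.88773578],
       [ 0.75742494,  0.46325987, -0.46010624]]), 't': array([-0.2396612 ,  0.26653812,  1.33446188])
[... 264 characters left out ...]
-0.98562305, -0.01532328, -0.16826287],
       [ 0.16783794,  0.02574392, -0.9854784 ]]), 't': array([-0.02809726,  0.4505266 ,  1.06567685])}
wrist {'intrinsics': array([[320.98781698,   0.        , 279.31262112],
       [  0.        , 320.98781698, 208.26447494],
       [  0.        ,   0.        ,   1.        ]]), 'k1': -0.04011734995474423, 'hand_eye': array([[-1.53895910e-04, -2.46448798e-01,  9.69155801e-01,
        -1.62590172e-01],
       [ 9.99999623e-01, -8.65789108e-04, -6.13697337e-05,
        -2.30001605e-04],
       [ 8.54209034e-04,  9.69155426e-01,  2.46448839e-01,
        -6.70743289e-02],
       [ 0.00000000e+00,  0.00000000e+00,  0.00000000e+00,
         1.00000000e+00]])}
```

View pics/scene0.png

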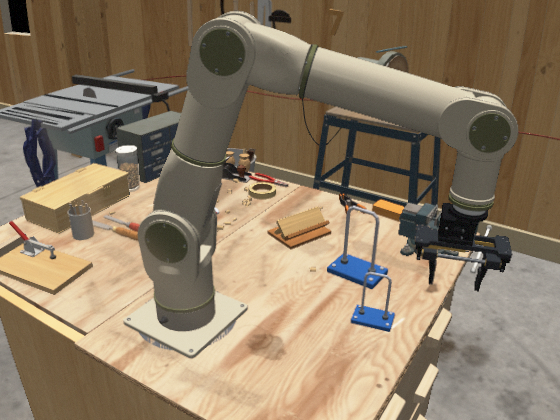

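View pics/top0.png

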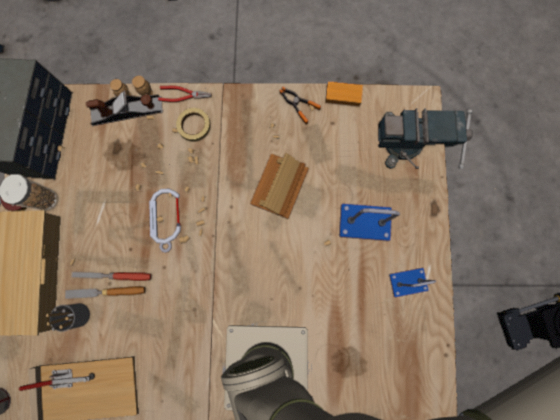

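View pics/wrist0.png

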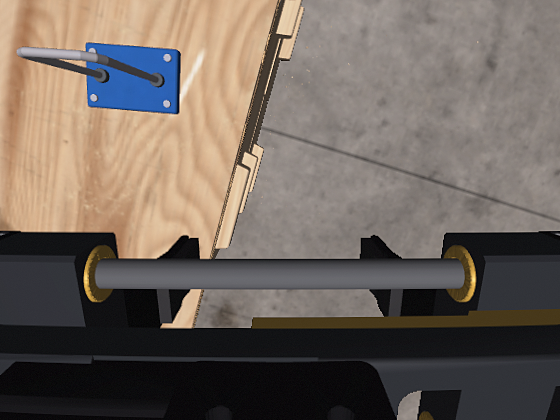

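Run:
```python
import cv2,numpy as np
t=cv2.imread("pics/top0.png"); s=cv2.imread("pics/scene0.png")
a=cv2.resize(t[140:260,130:320],None,fx=4,fy=4,interpolation=2)
b=cv2.resize(s[180:340,250:420],None,fx=4,fy=4,interpolation=2)[:600]
cv2.imwrite("pics/topz.png",a);cv2.imwrite("pics/scz.png",b)
c=cv2.resize(t[180:310,320:450],None,fx=4,fy=4,interpolation=2);cv2.imwrite("pics/eyez.png",c)
```

```text
(no output)
```

View pics/topz.png

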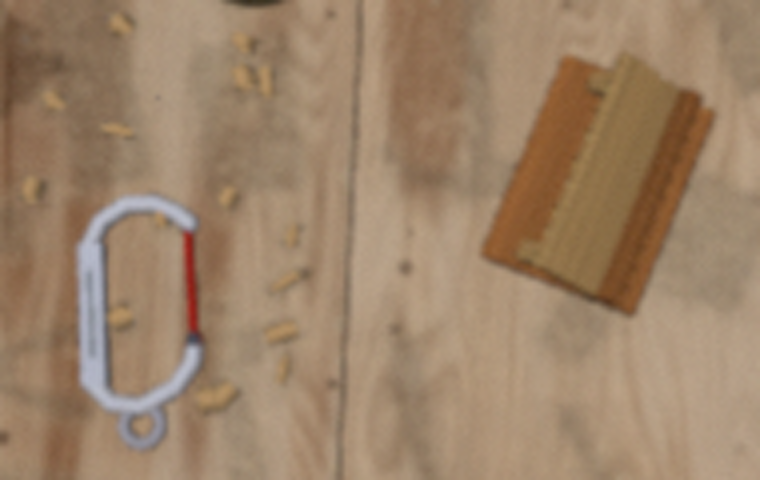

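View pics/scz.png

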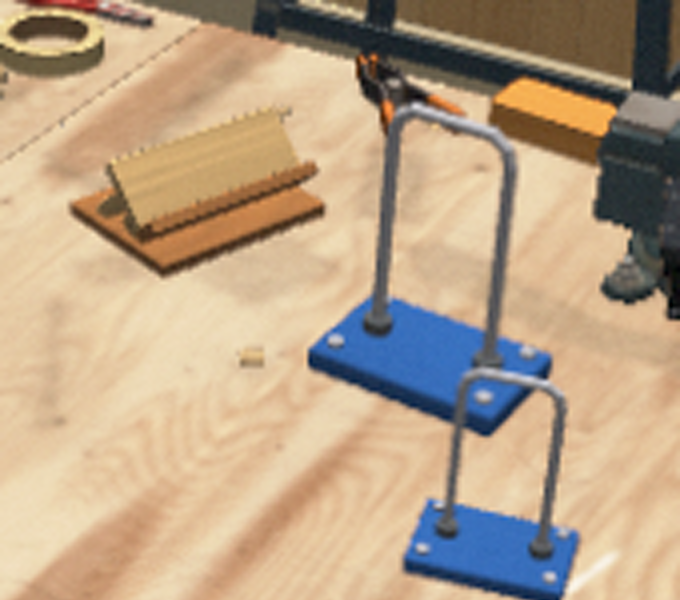

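View pics/eyez.png

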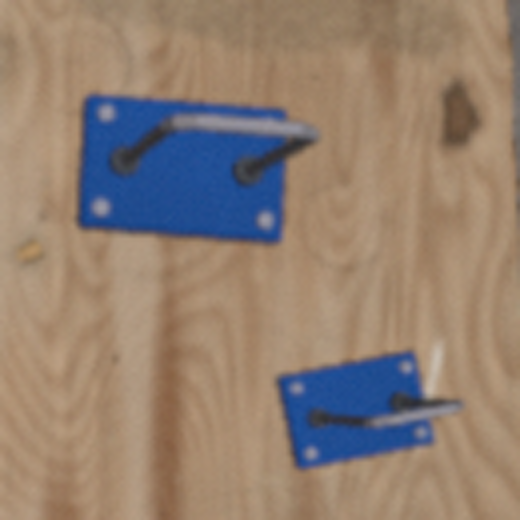

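The top picture shows the snap hook at about (165,215): spine left (+y), red gate right at (178,210), ring/tail low at (165,246), so nose towards +x.

What could be mistaken:
- **Hook:** only the one at (165,215). The yellow ring at (192,124) and the pliers at (190,95) and (300,103) are clutter.
- **Eye:** the large one on the blue base at (367,222) or the small one at (410,282). I choose the large one.
- **Rest:** the one at (280,185), with its ledge on the right (−y) side.

The crops confirm these choices.

```bash
cat > h.py <<'E'
import numpy as np,cv2
from bench import r
from scipy.spatial.transform import Rotation as Ro
def und(px,ci):
    K=np.array(ci["intrinsics"]);px=np.atleast_2d(np.array(px,float))
    return cv2.undistortPoints(px.reshape(-1,1,2),K,np.array([ci["k1"],0,0,0,0.])).reshape(-1,2)
def rays(px,name,st=None):
    ci=r.camera_info(name);d=np.c_[und(px,ci),np.ones(len(np.atleast_2d(px)))]
    if name=="wrist":
        H=np.array(ci["hand_eye"]);R=Ro.from_quat(st["eef_rot"]).as_matrix()
        o=R@H[:3,3]+st["ee_pos"];return o,(R@H[:3,:3]@d.T).T
    R=np.array(ci["R"]);return -R.T@np.array(ci["t"]),(R.T@d.T).T
def onplane(px,name,z,st=None):
    o,d=rays(px,name,st);return o+d*((z-o[2])/d[:,2])[:,None]
def proj(X,name,st=None):
    ci=r.camera_info(name);X=np.atleast_2d(X)
    if name=="wrist":
        H=np.array(ci["hand_eye"]);R=Ro.from_quat(st["eef_rot"]).as_matrix()
        Xc=((X-st["ee_pos"])@R-H[:3,3])@H[:3,:3]
    else: Xc=X@np.array(ci["R"]).T+np.array(ci["t"])
    n=Xc[:,:2]/Xc[:,2:];n=n*(1+ci["k1"]*(n**2).sum(1))[:,None]
    K=np.array(ci["intrinsics"]);return n*[K[0,0],K[1,1]]+K[:2,2]
def tri(p1,n1,p2,n2):
    o1,d1=rays(p1,n1);o2,d2=rays(p2,n2);d1=d1[0];d2=d2[0]
    A=np.c_[d1,-d2];s=np.linalg.lstsq(A,o2-o1,rcond=None)[0]
    a=o1+s[0]*d1;b=o2+s[1]*d2;return (a+b)/2,np.linalg.norm(a-b)
E
python3 - <<'E'
from h import *
t=cv2.imread("pics/top0.png");h=cv2.cvtColor(t,cv2.COLOR_BGR2HSV)
roi=np.zeros(t.shape[:2],np.uint8);roi[180:260,140:190]=1
m=((h[...,0]>100)&(h[...,0]<140)&(h[...,1]>15)&(h[...,2]>100)&(roi>0))
ys,xs=np.nonzero(m);print(len(xs),xs.min(),xs.max(),ys.min(),ys.max())
red=((h[...,1]>150)&((h[...,0]<8)|(h[...,0]>172))&(roi>0)).astype(np.uint8)
ys,xs=np.nonzero(red);print("gate",len(xs),xs.min(),xs.max(),ys.min(),ys.max())
P=onplane(np.c_[xs,ys],"top",.011);c=P.mean(0);u,sv,v=np.linalg.svd(P-c);print("gate c",c,"dir",v[0],np.ptp((P-c)@v[0]))
# manual from zoom (4x, offset 130,140)
for n,p in dict(spTL=(80,245),spTR=(104,240),spBL=(83,380),spBR=(107,383),ring=(142,427),nosetop=(143,199),tailbot=(138,408),nosetip=(190,222)).items():
    print(n,onplane([(130+p[0]/4,140+p[1]/4)],"top",.014)[0].round(4))
z=lambda p:(130+p[0]/4,140+p[1]/4)
for n,p in dict(topA=(625,55),topB=(537,258),ledgeA=(680,90),ledgeB=(600,300)).items():
    print(n,[onplane([z(p)],"top",q)[0].round(4) for q in (.03,.08)])
E2=lambda p:(320+p[0]/4,180+p[1]/4)
S2=lambda p:(250+p[0]/4,180+p[1]/4)
# bar ends
print("barL",tri([E2((172,123))],"top",[S2((408,108))],"scene"))
print("barR",tri([E2((315,133))],"top",[S2((510,150))],"scene"))
print(onplane([E2((172,123)),E2((315,133)),E2((243,128))],"top",.205))
print("base",onplane([E2(p) for p in((88,97),(284,110),(278,241),(80,227))],"top",.02))
print("rest base",onplane([z(p) for p in((570,55),(714,108),(632,315),(484,255))],"top",.012))
print("topA tri",tri([z((625,55))],"top",[S2((285,110))],"scene"),tri([z((537,258))],"top",[S2((112,165))],"scene"))
E
```

```text
318 150 179 190 250
gate 50 176 178 198 222
gate c [0.44918086 0.27788257 0.011     ] dir [-0.99252897 -0.12200917 -0.        ] 0.07393816582058957
spTL [0.4736 0.3623 0.014 ]
spTR [0.4777 0.344  0.014 ]
spBL [0.3712 0.3523 0.014 ]
spBR [0.3694 0.3339 0.014 ]
ring [0.3372 0.3052 0.014 ]
nosetop [0.5099 0.3162 0.014 ]
tailbot [0.3512 0.3092 0.014 ]
nosetip [0.4925 0.2788 0.014 ]
topA [array([ 0.6221, -0.0479,  0.03  ]), array([ 0.6059, -0.0479,  0.08  ])]
topB [array([0.4659, 0.0145, 0.03  ]), array([0.4567, 0.0116, 0.08  ])]
ledgeA [array([ 0.5954, -0.0895,  0.03  ]), array([ 0.5803, -0.0876,  0.08  ])]
ledgeB [array([ 0.4354, -0.0324,  0.03  ]), array([ 0.4276, -0.0331,  0.08  ])]
barL (array([ 0.42567783, -0.24430526,  0.19862311]), np.float64(0.009642583052271362))
barR (array([ 0.41860662, -0.3292758 ,  0.19503536]), np.float64(0.0007942959409376419))
[[ 0.42203793 -0.23870691  0.205     ]
 [ 0.41717461 -0.32663086  0.205     ]
 [ 0.41960175 -0.28232775  0.205     ]]
base [[ 0.47199716 -0.21512565  0.02      ]
 [ 0.46448954 -0.36008371  0.02      ]
 [ 0.36744289 -0.35276521  0.02      ]
 [ 0.37548459 -0.20840116  0.02      ]]
rest base [[ 0.62748791 -0.00582233  0.012     ]
 [ 0.5869401  -0.1160331   0.012     ]
 [ 0.42729166 -0.0560291   0.012     ]
 [ 0.47084959  0.0552834   0.012     ]]
topA tri (array([ 0.61516924, -0.05352885,  0.062979  ]), np.float64(0.01327729272429479)) (array([0.46032017, 0.01208024, 0.06241925]), np.float64(0.001300748048609208))
```

```bash
cat >> h.py <<'E'
def goto(x,y,z,jaw=None):
    "print slide cm & roll deg to reach TCP (x,y,z), jaw heading deg"
    s=r.read_state();R=Ro.from_quat(s["eef_rot"]).as_matrix()
    sl=R.T@(np.array([x,y,z])-s["ee_pos"])*100
    h=np.degrees(np.arctan2(R[1,1],R[0,1]))
    o=""
    if jaw is not None:
        d=(jaw-h+90)%180-90   # world-z turn
        o=f"roll {-d if R[2,0]<0 else d:.2f}"
    print("t %.2f tcp"%s["time"],s["ee_pos"].round(4),"xaxis",R[:,0].round(3),"jaw h %.2f"%h,"| slide",sl.round(2),o,"F",s["ft_force"].round(1),"w %.4f"%s["width"])
E
python3 - <<'E'
from h import *
goto(.178,-.6,.36);goto(.43,.30,.32,96.5)
E
```

```text
t 0.15 tcp [ 0.1779 -0.5988  0.2219] xaxis [-0.     0.001 -1.   ] jaw h -73.45 | slide [-13.81   0.1    0.03]  F [-0.8 -0.6  0.4] w 0.0871
t 0.15 tcp [ 0.1779 -0.5988  0.2219] xaxis [-0.     0.001 -1.   ] jaw h -73.45 | slide [ -9.72 -78.99 -49.77] roll 10.05 F [-0.8 -0.6  0.4] w 0.0871
```

```bash
python3 -m jog '[{"slide":[-4,0,0],"roll":0},{"slide":[-8,0,0],"roll":0},{"slide":[-12,0,0],"roll":0},{"slide":[-14,0,0],"roll":4},{"slide":[-14,0,0],"roll":10}]' 0
python3 - <<'E'
from h import *
goto(.52,-.3,.36,96.5)
E
```

```text
time: 0.57
ee_pos: [0.1784, -0.6002, 0.3677]
eef_rot: [0.707, 0.037, -0.705, 0.042]
ft_force: [1.0, -0.9, 0.3]
width: 0.0871
t 0.57 tcp [ 0.1784 -0.6002  0.3677] xaxis [ 0.002 -0.006 -1.   ] jaw h -83.60 | slide [  0.67 -26.02 -37.3 ] roll -0.10 F [ 1.  -0.9  0.3] w 0.0871
```

```bash
for i in 1; do python3 -m jog '[{"slide":[0.7,-26,-37.3],"roll":0},{"slide":[0.7,-26,-37.3],"roll":0},{"slide":[0.7,-26,-37.3],"roll":0},{"slide":[0.7,-26,-37.3],"roll":0},{"slide":[0.7,-26,-37.3],"roll":0}]'; done
python3 - <<'E'
from h import *
goto(.52,-.2,.36,96.5); goto(.47,.3,.32,96.5)
E
```

```text
time: 0.98
ee_pos: [0.336, -0.4603, 0.3608]
eef_rot: [0.707, 0.037, -0.705, 0.042]
ft_force: [0.9, -0.4, 0.3]
width: 0.0869
t 0.98 tcp [ 0.336  -0.4603  0.3608] xaxis [ 0.002 -0.006 -1.   ] jaw h -83.61 | slide [ -0.04 -23.82 -21.19] roll -0.11 F [ 0.9 -0.4  0.3] w 0.0869
t 0.98 tcp [ 0.336  -0.4603  0.3608] xaxis [ 0.002 -0.006 -1.   ] jaw h -83.61 | slide [  3.62 -74.09 -21.78] roll -0.11 F [ 0.9 -0.4  0.3] w 0.0869
```

```bash
python3 -m jog '[{"slide":[0,-24,-21],"roll":0},{"slide":[0,-24,-21],"roll":0},{"slide":[0,-24,-21],"roll":0},{"slide":[0,-24,-21],"roll":0},{"slide":[0,-24,-21],"roll":0}]';  python3 -m jog '[{"slide":[0,-24,-10],"roll":0},{"slide":[0,-24,-10],"roll":0},{"slide":[0,-24,-10],"roll":0},{"slide":[0,-24,-10],"roll":0},{"slide":[0,-24,-10],"roll":0}]'
python3 - <<'E'
from h import *
goto(.47,.1,.36,96.5)
E
```

```text
time: 1.4
ee_pos: [0.4544, -0.2889, 0.36]
eef_rot: [0.707, 0.037, -0.705, 0.042]
ft_force: [0.9, -1.9, 0.3]
width: 0.087
time: 1.82
ee_pos: [0.512, -0.0888, 0.3588]
eef_rot: [0.707, 0.037, -0.705, 0.042]
ft_force: [1.0, -1.6, 0.1]
width: 0.0873
t 1.82 tcp [ 0.512  -0.0888  0.3588] xaxis [ 0.002 -0.007 -1.   ] jaw h -83.62 | slide [ -0.26 -19.23   2.08] roll -0.12 F [ 1.  -1.6  0.1] w 0.0873
```

```bash
cat >> h.py <<'E'
def snap(fn,name="wrist"):
    import pickle
    s=r.read_state();im=r.camera(name);cv2.imwrite(f"pics/{fn}.png",im[:,:,::-1])
    pickle.dump(s,open(f"pics/{fn}.pkl","wb"));return s,im
def ld(fn):
    import pickle;return pickle.load(open(f"pics/{fn}.pkl","rb"))
E
python3 -c "
from h import *
snap('w1')"
```

```text
(no output)
```

View pics/w1.png

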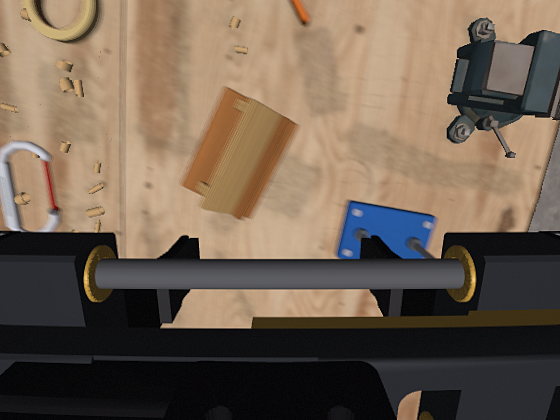

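```bash
python3 -c "
import cv2
t=cv2.imread('pics/w1.png');cv2.imwrite('pics/w1z.png',cv2.resize(t[80:230,170:310],None,fx=4,fy=4,interpolation=2))"
```

```text
(no output)
```

View pics/w1z.png

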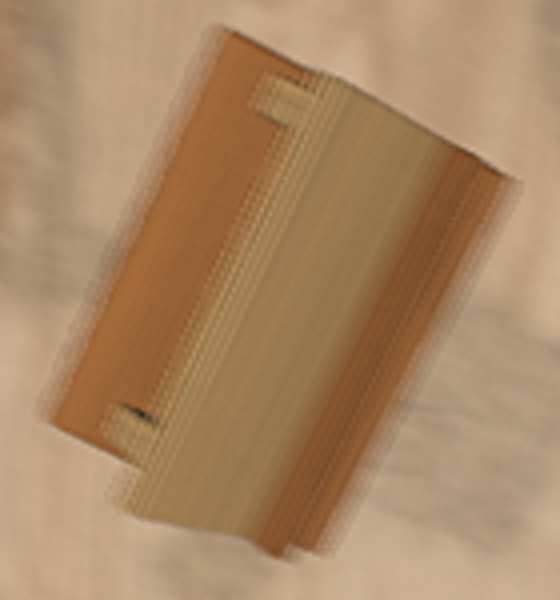

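```bash
python3 -c "
from h import *
s,im=snap('w2');print(abs(s['joint_vel']).max())
cv2.imwrite('pics/w2z.png',cv2.resize(im[80:230,170:310,::-1],None,fx=4,fy=4,interpolation=2))"
```

```text
0.1784340392254505
```

View pics/w2z.png

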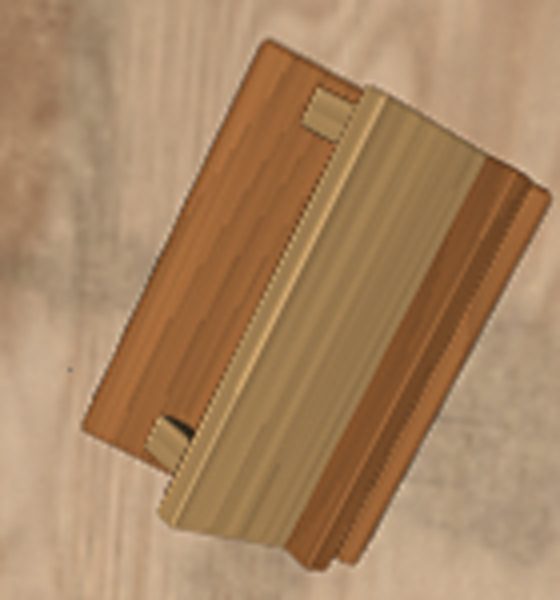

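```bash
python3 -c "
from h import *
s=ld('w2');Z=lambda p:(170+p[0]/4,80+p[1]/4)
T=onplane([Z((383,92)),Z((175,527))],'wrist',.0746,s);L=onplane([Z((485,155)),Z((295,543))],'wrist',.034,s)
for P in(T,L):
  d=P[0]-P[1];print(P.round(4).tolist(),P.mean(0).round(4),np.linalg.norm(d),np.degrees(np.arctan2(d[1],d[0])))
"
```

```text
[[0.6098, -0.05, 0.0746], [0.452, 0.0078, 0.0746]] [ 0.5309 -0.0211  0.0746] 0.16805937013317065 -20.10889917197594
[[0.595, -0.0878, 0.034], [0.4396, -0.0327, 0.034]] [ 0.5173 -0.0602  0.034 ] 0.16494586262673977 -19.54837842376125
```

```bash
python3 -m jog '[{"slide":[0,-24,2],"roll":0},{"slide":[0,-24,4],"roll":0},{"slide":[0,-24,6],"roll":0},{"slide":[2,-30,8],"roll":0},{"slide":[4,-34,9],"roll":0}]';  python3 -c "
from h import *
goto(.40,.33,.22,96.5)"
```

```text
time: 2.33
ee_pos: [0.4417, 0.1055, 0.3463]
eef_rot: [0.707, 0.042, -0.704, 0.045]
ft_force: [1.4, 0.2, -0.1]
width: 0.0869
t 2.33 tcp [0.4417 0.1055 0.3463] xaxis [ 0.004 -0.004 -1.   ] jaw h -82.98 | slide [ 12.52 -22.85   1.44] roll 0.52 F [ 1.4  0.2 -0.1] w 0.0869
```

```bash
python3 -m jog '[{"slide":[4,-24,6],"roll":0},{"slide":[8,-24,6],"roll":0},{"slide":[10,-24,6],"roll":0},{"slide":[10,-23,6],"roll":0},{"slide":[10,-22,8],"roll":0}]'; python3 -m jog '[{"slide":[4,-4,3],"roll":0},{"slide":[4,-4,3],"roll":0},{"slide":[4,-4,3],"roll":0}]';  python3 -c "
from h import *
s,im=snap('w3');print(abs(s['joint_vel']).max())
s,im=snap('w3');print(abs(s['joint_vel']).max())
goto(.40,.33,.22,96.5)"
```

```text
time: 2.75
ee_pos: [0.3632, 0.2791, 0.2682]
eef_rot: [0.707, 0.042, -0.704, 0.045]
ft_force: [-0.3, 0.1, 0.3]
width: 0.0869
time: 3.0
ee_pos: [0.3243, 0.317, 0.2252]
eef_rot: [0.706, 0.044, -0.705, 0.048]
ft_force: [-0.3, -0.5, -0.6]
width: 0.0874
0.09214663735284861
0.06044778603105165
t 3.10 tcp [0.3284 0.3149 0.2277] xaxis [ 0.004 -0.004 -1.   ] jaw h -82.90 | slide [ 0.8  -0.62 -7.28] roll 0.60 F [ 0.  -0.5  0.7] w 0.0870
```

View pics/w3.png

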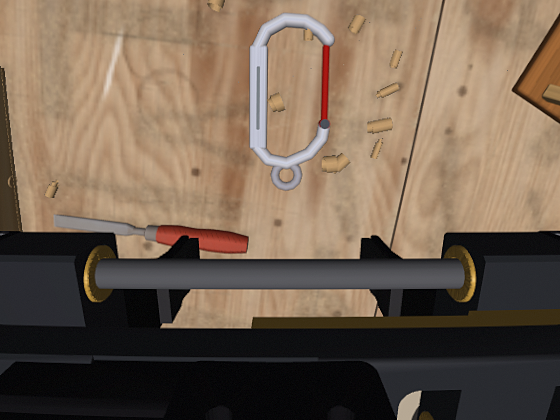

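```bash
python3 -c "
from h import *
s=ld('w3');im=cv2.imread('pics/w3.png');h=cv2.cvtColor(im,cv2.COLOR_BGR2HSV)
roi=np.zeros(im.shape[:2]);roi[20:150,300:345]=1
red=(h[...,1]>150)&((h[...,0]<8)|(h[...,0]>172))&(roi>0)
ys,xs=np.nonzero(red);P=onplane(np.c_[xs,ys],'wrist',.009,s);c=P.mean(0);v=np.linalg.svd(P-c)[2][0];print('gate',c,np.degrees(np.arctan2(v[1],v[0])),np.ptp((P-c)@v))
for p in [(100,50),(0,0)]: pass
for row in (60,80,115,135):
  g=im[row,235:290].astype(int); m=np.nonzero((g[:,0]>g[:,2]-5)&(g.sum(1)>300))[0]; print(row,235+m.min(),235+m.max(), onplane([(235+m.min()-.5,row),(235+m.max()+.5,row)],'wrist',.014,s).round(4).tolist())
print('ring',onplane([(286.5,175)],'wrist',.007,s),'nosetop',onplane([(290,14)],'wrist',.010,s))
cv2.imwrite('pics/w3z.png',cv2.resize(im[5:195,235:345],None,fx=3,fy=3,interpolation=2))
"
```

```text
gate [0.44785123 0.27876309 0.009     ] -173.1471602553766 0.08445134993606992
60 250 266 [[0.4603, 0.3644, 0.014], [0.4626, 0.346, 0.014]]
80 250 266 [[0.4397, 0.3622, 0.014], [0.442, 0.3436, 0.014]]
115 250 266 [[0.4026, 0.3582, 0.014], [0.4049, 0.3392, 0.014]]
135 250 265 [[0.3806, 0.3559, 0.014], [0.3828, 0.3378, 0.014]]
ring [[0.33924354 0.30761811 0.007     ]] nosetop [[0.5126672  0.32667279 0.01      ]]
```

View pics/w3z.png

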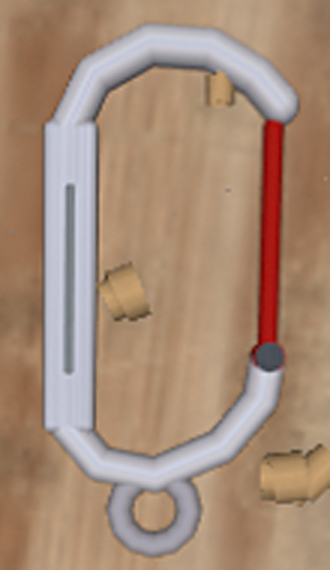

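```bash
python3 -c "
from h import *
goto(.391,.348,.06,96.5)"
```

```text
t 3.10 tcp [0.3284 0.3149 0.2277] xaxis [ 0.004 -0.004 -1.   ] jaw h -82.90 | slide [16.79 -2.59 -6.56] roll 0.60 F [ 0.  -0.5  0.7] w 0.0870
```

```bash
python3 -m jog '[{"slide":[4,-2.6,-6.6],"roll":0.6},{"slide":[8,-2.6,-6.6],"roll":0.6},{"slide":[12,-2.6,-6.6],"roll":0.6},{"slide":[16.8,-2.6,-6.6],"roll":0.6},{"slide":[16.8,-2.6,-6.6],"roll":0.6}]';python3 -m jog '[{"slide":[0,0,0],"roll":0},{"slide":[0,0,0],"roll":0}]' ; python3 -c "
from h import *
goto(.391,.348,.004,96.5);s,im=snap('w4');goto(.391,.348,.004,96.5);snap('t4','top')"
```

```text
time: 3.52
ee_pos: [0.3932, 0.3464, 0.0571]
eef_rot: [0.707, 0.037, -0.705, 0.041]
ft_force: [-0.2, -0.7, 0.4]
width: 0.0868
time: 3.68
ee_pos: [0.394, 0.3447, 0.0565]
eef_rot: [0.706, 0.035, -0.706, 0.041]
ft_force: [0.7, 0.5, 1.3]
width: 0.087
t 3.68 tcp [0.394  0.3447 0.0565] xaxis [ 0.001 -0.007 -1.   ] jaw h -83.83 | slide [ 5.25 -0.4   0.27] roll -0.33 F [0.7 0.5 1.3] w 0.0870
t 3.73 tcp [0.3946 0.346  0.0584] xaxis [ 0.003 -0.005 -1.   ] jaw h -83.80 | slide [ 5.44 -0.27  0.35] roll -0.30 F [-0.4  0.3  1.1] w 0.0869
```

View pics/w4.png

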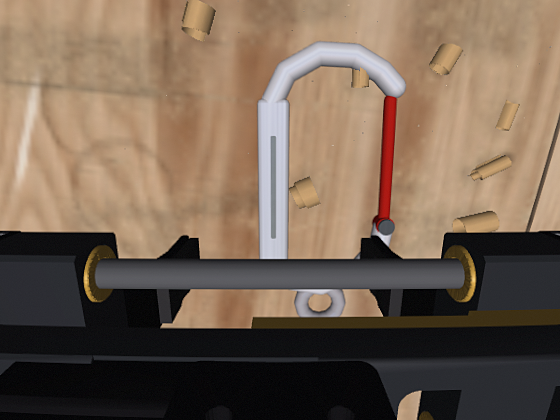

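```bash
python3 -m jog '[{"slide":[1,-0.3,0.3],"roll":-0.3},{"slide":[3,-0.3,0.3],"roll":-0.3},{"slide":[4.5,-0.3,0.3],"roll":-0.3},{"slide":[5,-0.3,0.3],"roll":-0.3},{"slide":[5,-0.3,0.3],"roll":-0.3}]' 0.25;python3 -m jog '[{"slide":[0.1,0,0],"roll":0},{"slide":[0.2,0,0],"roll":0},{"slide":[0.3,0,0],"roll":0}]' ; python3 -c "
from h import *
goto(.391,.348,.003,96.5);s,im=snap('w5')"
```

```text
time: 4.2
ee_pos: [0.3918, 0.3493, 0.0097]
eef_rot: [0.708, 0.039, -0.704, 0.042]
ft_force: [-0.0, 0.3, -0.1]
width: 0.067
time: 4.45
ee_pos: [0.3924, 0.3499, 0.0077]
eef_rot: [0.709, 0.039, -0.703, 0.042]
ft_force: [-0.0, 0.1, -0.3]
width: 0.0656
t 4.45 tcp [0.3924 0.3499 0.0077] xaxis [ 0.007 -0.003 -1.   ] jaw h -83.46 | slide [0.47 0.17 0.16] roll 0.04 F [-0.   0.1 -0.3] w 0.0656
```

View pics/w5.png

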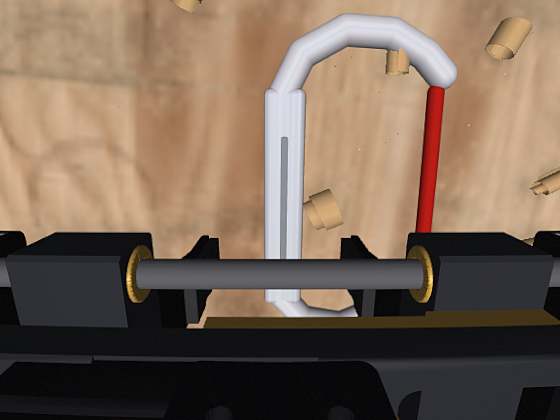

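```bash
python3 -m jog '[{"slide":[0.3,0.1,0.1],"roll":0},{"slide":[0.5,0.1,0.1],"roll":0},{"slide":[0.5,0.1,0.1],"roll":0}]' ; python3 -m jog '[{"slide":[0,0,0],"roll":0},{"slide":[0,0,0],"roll":0},{"slide":[0,0,0],"roll":0},{"slide":[0,0,0],"roll":0},{"slide":[0,0,0],"roll":0}]' 1 45;python3 -m jog '[{"slide":[0,0,0],"roll":0},{"slide":[0,0,0],"roll":0}]'
```

```text
time: 4.75
ee_pos: [0.3912, 0.3481, 0.0019]
eef_rot: [0.708, 0.039, -0.704, 0.042]
ft_force: [-0.1, -0.3, -0.1]
width: 0.0649
time: 5.17
ee_pos: [0.3913, 0.3482, 0.002]
eef_rot: [0.708, 0.039, -0.704, 0.042]
ft_force: [-1.0, -0.6, -0.2]
width: 0.04
time: 5.33
ee_pos: [0.3913, 0.3483, 0.002]
eef_rot: [0.708, 0.039, -0.704, 0.042]
ft_force: [-0.0, 0.3, 0.5]
width: 0.0264
```

```bash
python3 -m jog '[{"slide":[0,0,0],"roll":0},{"slide":[0,0,0],"roll":0},{"slide":[0,0,0],"roll":0},{"slide":[0,0,0],"roll":0}]'; python3 -m jog '[{"slide":[-2,0,0],"roll":0},{"slide":[-5,0,0],"roll":0},{"slide":[-9,0,0],"roll":0},{"slide":[-13,0,0],"roll":0},{"slide":[-15,0,0],"roll":0}]'; python3 -c "
from h import *
snap('w6');goto(.5,0,.2,70)"
```

```text
time: 5.67
ee_pos: [0.3913, 0.3482, 0.002]
eef_rot: [0.708, 0.039, -0.704, 0.042]
ft_force: [0.4, -0.8, 1.3]
width: 0.0193
time: 6.08
ee_pos: [0.3907, 0.3501, 0.1561]
eef_rot: [0.709, 0.04, -0.703, 0.041]
ft_force: [1.6, 0.3, -3.4]
width: 0.0193
t 6.13 tcp [0.3918 0.351  0.1584] xaxis [ 0.013  0.001 -1.   ] jaw h -83.45 | slide [-4.04 36.11 -6.8 ] roll 26.55 F [2.2 2.7 0.3] w 0.0194
```

View pics/w6.png

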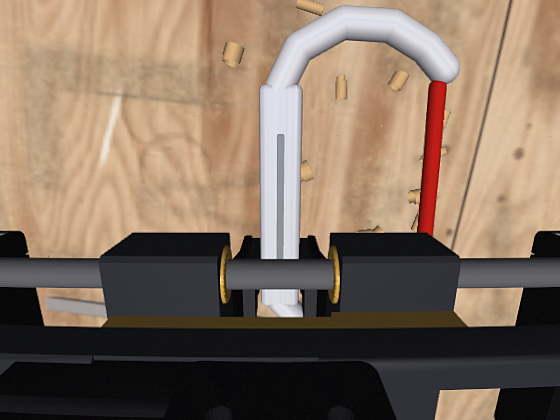

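```bash
python3 -c "
from h import *
s=ld('w6');R=Ro.from_quat(s['eef_rot']).as_matrix()
px=[(262,87),(301,86),(281,300),(458,72),(437,85)]
for p in px:
  o,d=rays([p],'wrist',s); dt=R.T@d[0]; ot=R.T@(o-s['ee_pos']); k=(-.012-ot[0])/dt[0]; print(p,(ot+k*dt).round(4))
"
```

```text
(262, 87) [-0.012  -0.0079 -0.0843]
(301, 86) [-0.012   0.0094 -0.0847]
(281, 300) [-0.012   0.0006  0.0208]
(458, 72) [-0.012   0.0793 -0.0913]
(437, 85) [-0.012   0.0704 -0.0856]
```

```bash
python3 -m jog '[{"slide":[-2,4,-1],"roll":7},{"slide":[-2,8,-2],"roll":14},{"slide":[-2,12,-3],"roll":21},{"slide":[-2,16,-4],"roll":26.5},{"slide":[-2,20,-5],"roll":26.5}]'; python3 -m jog '[{"slide":[0,0,0],"roll":0},{"slide":[0,0,0],"roll":0}]'; python3 -c "
from h import *
goto(.5035,.0145,.12,70)"
```

```text
time: 6.55
ee_pos: [0.4627, 0.1589, 0.1786]
eef_rot: [0.7, -0.124, -0.692, -0.125]
ft_force: [1.8, 0.3, -3.8]
width: 0.0196
time: 6.72
ee_pos: [0.463, 0.1556, 0.1774]
eef_rot: [0.699, -0.126, -0.692, -0.127]
ft_force: [-0.3, 0.3, -3.9]
width: 0.0192
t 6.72 tcp [0.463  0.1556 0.1774] xaxis [ 0.011 -0.001 -1.   ] jaw h -110.65 | slide [ 5.8  11.79 -8.71] roll -0.65 F [-0.3  0.3 -3.9] w 0.0192
```

```bash
python3 -m jog '[{"slide":[1,4,-3],"roll":-0.6},{"slide":[2,8,-6],"roll":-0.6},{"slide":[4,11.8,-8.7],"roll":-0.6},{"slide":[5,11.8,-8.7],"roll":-0.6},{"slide":[5,11.8,-8.7],"roll":-0.6}]'; python3 -m jog '[{"slide":[0,0,0],"roll":0},{"slide":[0,0,0],"roll":0},{"slide":[0,0,0],"roll":0}]'; python3 -c "
from h import *
goto(.5035,.0145,.085,70);snap('w7');snap('s7','scene');snap('t7','top')"
```

```text
time: 7.13
ee_pos: [0.5019, 0.0083, 0.1236]
eef_rot: [0.698, -0.126, -0.694, -0.124]
ft_force: [-1.0, -1.4, -4.9]
width: 0.0195
time: 7.38
ee_pos: [0.5016, 0.0098, 0.1234]
eef_rot: [0.698, -0.125, -0.694, -0.124]
ft_force: [-0.1, 0.1, -3.0]
width: 0.0193
t 7.38 tcp [0.5016 0.0098 0.1234] xaxis [ 0.004 -0.003 -1.   ] jaw h -110.29 | slide [ 3.84 -0.51  0.01] roll -0.29 F [-0.1  0.1 -3. ] w 0.0193
```

View pics/w7.png

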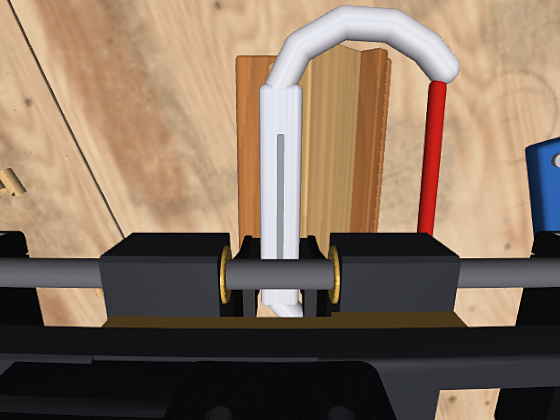

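View pics/s7.png

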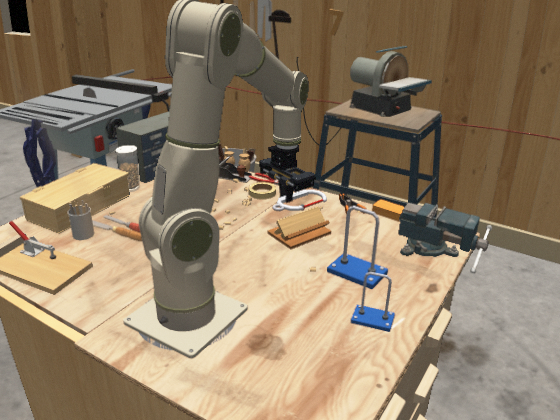

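```bash
python3 -c "
from h import *
s=ld('w7')
m=np.array([.531,-.021,.0746]);x=np.array([.94,-.342,0])
print(proj([m+x*k for k in(0,.03,.06,.085)],'wrist',s).round(0).tolist())
im=cv2.imread('pics/w7.png');cv2.imwrite('pics/w7z.png',cv2.resize(im[30:240,220:400],None,fx=3,fy=2.8,interpolation=2))"
```

```text
[[308.0, 172.0], [309.0, 125.0], [309.0, 76.0], [310.0, 32.0]]
```

View pics/w7z.png

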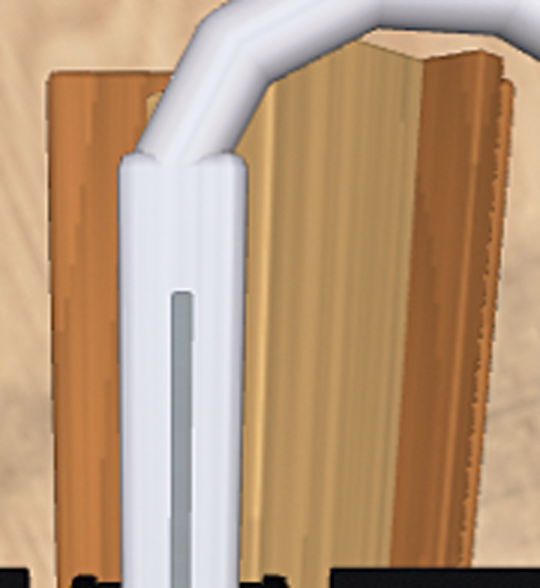

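```bash
python3 -m jog '[{"slide":[1.5,-0.5,0],"roll":-0.3},{"slide":[3,-0.5,0],"roll":-0.3},{"slide":[3.7,-0.5,0],"roll":-0.3},{"slide":[3.7,-0.5,0],"roll":-0.3},{"slide":[3.7,-0.5,0],"roll":-0.3}]'; python3 -m jog '[{"slide":[0,0,0],"roll":0},{"slide":[0,0,0],"roll":0},{"slide":[0,0,0],"roll":0}]'; python3 -c "
from h import *
goto(.5035,.0145,.079,70)"
```

```text
time: 7.95
ee_pos: [0.504, 0.0144, 0.0873]
eef_rot: [0.698, -0.123, -0.694, -0.122]
ft_force: [0.6, -0.1, -2.4]
width: 0.0193
time: 8.2
ee_pos: [0.5044, 0.0144, 0.0881]
eef_rot: [0.699, -0.123, -0.694, -0.122]
ft_force: [-0.6, -0.3, -3.3]
width: 0.0193
t 8.20 tcp [0.5044 0.0144 0.0881] xaxis [ 0.007 -0.003 -1.   ] jaw h -109.97 | slide [0.91 0.03 0.1 ] roll 0.03 F [-0.6 -0.3 -3.3] w 0.0193
```

```bash
python3 -m jog '[{"slide":[0.4,0,0.1],"roll":0},{"slide":[0.8,0,0.1],"roll":0},{"slide":[0.8,0,0.1],"roll":0}]'; python3 -m jog '[{"slide":[0.2,0,0],"roll":0},{"slide":[0.2,0,0],"roll":0},{"slide":[0.2,0,0],"roll":0}]'
```

```text
time: 8.45
ee_pos: [0.503, 0.0147, 0.0792]
eef_rot: [0.698, -0.123, -0.694, -0.122]
ft_force: [0.1, 0.3, -3.0]
width: 0.0197
time: 8.7
ee_pos: [0.5029, 0.0147, 0.077]
eef_rot: [0.698, -0.123, -0.694, -0.122]
ft_force: [-0.5, -0.0, -4.3]
width: 0.0196
```

```bash
python3 -m jog '[{"slide":[0.1,0,0],"roll":0},{"slide":[0.1,0,0],"roll":0},{"slide":[0,0,0],"roll":0},{"slide":[0,0,0],"roll":0},{"slide":[0,0,0],"roll":0}]' 0.15;python3 -m jog '[{"slide":[0,0,0],"roll":0},{"slide":[0,0,0],"roll":0},{"slide":[0,0,0],"roll":0}]'; python3 -c "
from h import *
snap('w8');snap('s8','scene');snap('t8','top')
a=cv2.imread('pics/s8.png')[160:260,230:370];b=cv2.imread('pics/t8.png')[130:250,220:350]
cv2.imwrite('pics/c8.png',cv2.resize(a,None,fx=5,fy=5,interpolation=2))"
```

```text
time: 9.12
ee_pos: [0.5032, 0.0148, 0.0774]
eef_rot: [0.699, -0.123, -0.694, -0.122]
ft_force: [0.6, -0.1, -0.3]
width: 0.0452
time: 9.37
ee_pos: [0.5033, 0.0149, 0.0774]
eef_rot: [0.699, -0.123, -0.694, -0.122]
ft_force: [0.1, 0.7, -0.5]
width: 0.0647
```

View pics/w8.png

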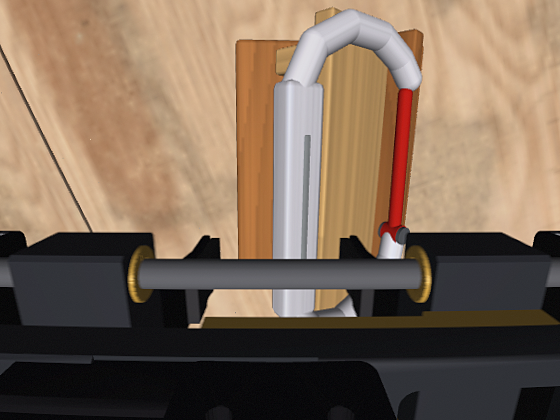

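View pics/c8.png

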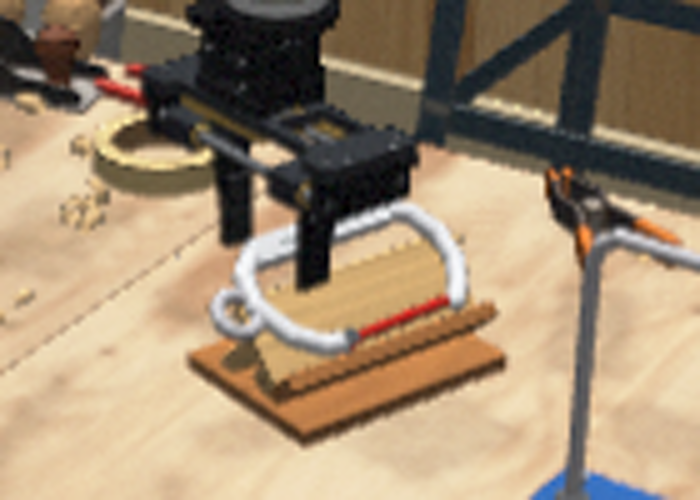

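```bash
python3 -m jog '[{"slide":[-1,0,0],"roll":0},{"slide":[-3,0,0],"roll":0},{"slide":[-6,0,0],"roll":0},{"slide":[-9,0,0],"roll":0},{"slide":[-10,0,4],"roll":0}]' 0;python3 -m jog '[{"slide":[0,0,2],"roll":0},{"slide":[0,0,2],"roll":0},{"slide":[0,0,2],"roll":0},{"slide":[0,0,2],"roll":0}]'; python3 -c "
from h import *
goto(.5,0,.2,70)
snap('w9');snap('w9');snap('s9','scene');snap('t9','top')
a=cv2.imread('pics/s9.png')[160:260,230:370]
cv2.imwrite('pics/c9.png',cv2.resize(a,None,fx=5,fy=5,interpolation=2))"
```

```text
time: 9.93
ee_pos: [0.4704, 0.0273, 0.182]
eef_rot: [0.701, -0.123, -0.691, -0.124]
ft_force: [-0.5, 0.7, 1.5]
width: 0.0869
time: 10.27
ee_pos: [0.4521, 0.0338, 0.1821]
eef_rot: [0.701, -0.124, -0.691, -0.124]
ft_force: [0.2, 0.3, 0.2]
width: 0.0869
t 10.27 tcp [0.4521 0.0338 0.1821] xaxis [ 0.014 -0.002 -1.   ] jaw h -110.18 | slide [-1.72  1.52 -5.69] roll -0.18 F [0.2 0.3 0.2] w 0.0869
```

View pics/w9.png

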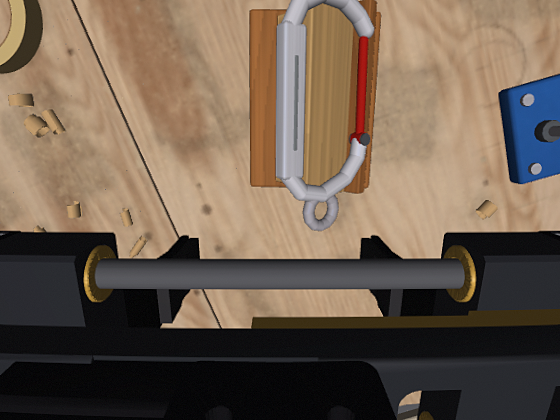

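View pics/c9.png

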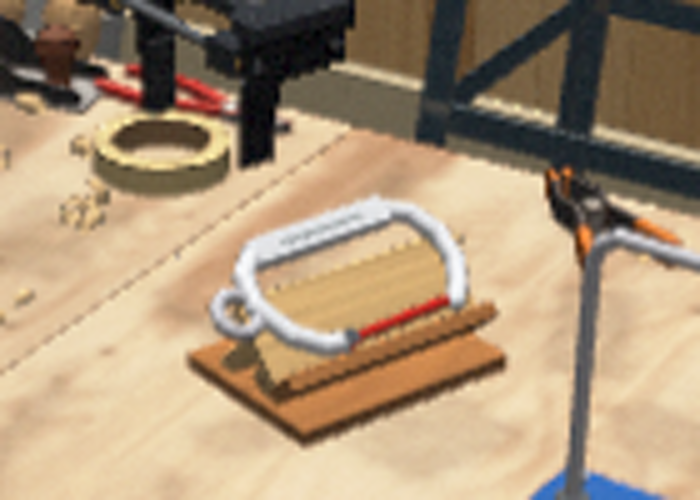

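```bash
python3 -c "
from h import *
s=ld('w9')
im=cv2.imread('pics/w9.png');cv2.imwrite('pics/w9z.png',cv2.resize(im[0:240,240:390],None,fx=3.2,fy=2.5,interpolation=2))
P=onplane([(278,23),(306,23),(276,180),(301,181)],'wrist',.098,s);print(P.round(4).tolist(),P.mean(0))
print('t9'); 
"
```

```text
[[0.5836, -0.0131, 0.098], [0.5768, -0.0316, 0.098], [0.4794, 0.0271, 0.098], [0.472, 0.0092, 0.098]] [ 0.52794344 -0.00208187  0.098     ]
t9
```

View pics/w9z.png

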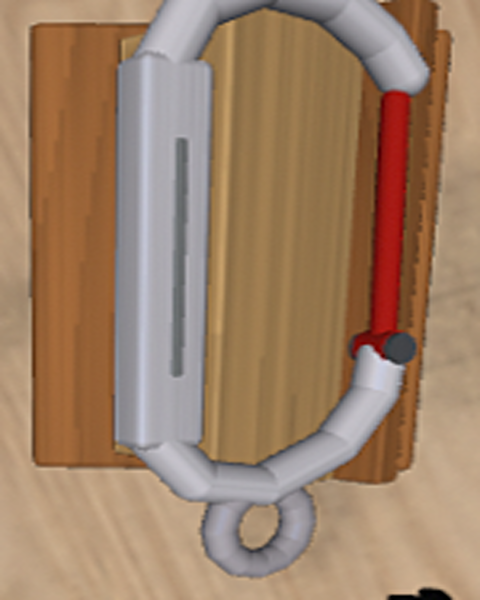

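```bash
python3 -c "
from h import *
goto(.5525,-.012,.135,69.5)"
```

```text
t 10.47 tcp [0.4519 0.034  0.1813] xaxis [ 0.013 -0.001 -1.   ] jaw h -110.18 | slide [  4.76   0.87 -10.98] roll 0.32 F [-0.2 -0.2  0.7] w 0.0868
```

```bash
python3 -m jog '[{"slide":[0,0.9,-4],"roll":0.3},{"slide":[1,0.9,-8],"roll":0.3},{"slide":[3,0.9,-11],"roll":0.3},{"slide":[4.8,0.9,-11],"roll":0.3},{"slide":[4.8,0.9,-11],"roll":0.3}]' 0.3;python3 -m jog '[{"slide":[0,0,0],"roll":0},{"slide":[0,0,0],"roll":0},{"slide":[0,0,0],"roll":0}]'; python3 -c "
from h import *
snap('w10');goto(.5525,-.012,.09,69.5)"
```

```text
time: 10.88
ee_pos: [0.5514, -0.0132, 0.13]
eef_rot: [0.698, -0.126, -0.694, -0.127]
ft_force: [-1.8, 0.1, -0.8]
width: 0.0644
time: 11.13
ee_pos: [0.5514, -0.0129, 0.131]
eef_rot: [0.698, -0.125, -0.694, -0.127]
ft_force: [0.4, -0.3, 0.5]
width: 0.0611
t 11.18 tcp [ 0.5516 -0.0129  0.1313] xaxis [ 0.007  0.001 -1.   ] jaw h -110.55 | slide [ 4.13 -0.11 -0.03] roll -0.05 F [ 0.  -0.2 -0.4] w 0.0610
```

View pics/w10.png

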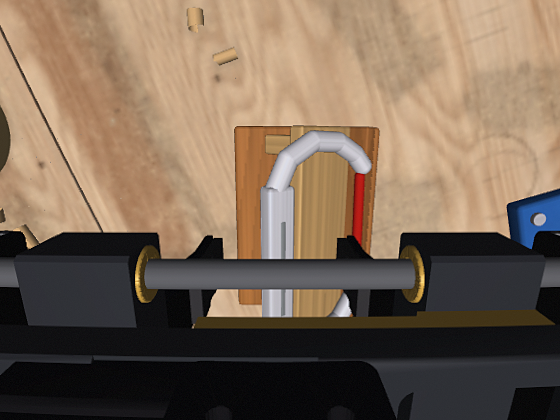

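```bash
python3 -c "
from h import *
s=ld('w10');R=Ro.from_quat(s['eef_rot']).as_matrix()
P=onplane([(263,188),(293,188),(262,235),(293,235)],'wrist',.098,s);print(((P-s['ee_pos'])@R).round(4))"
```

```text
[[ 0.0332 -0.0104 -0.0301]
 [ 0.0332  0.0082 -0.0301]
 [ 0.033  -0.0114  0.0005]
 [ 0.033   0.0085  0.0005]]
```

```bash
python3 -m jog '[{"slide":[1.5,-0.1,0],"roll":0},{"slide":[3,-0.1,0],"roll":0},{"slide":[4,-0.1,0],"roll":0},{"slide":[4,-0.1,0],"roll":0}]' 0.5; python3 -m jog '[{"slide":[0.1,0,0],"roll":0},{"slide":[0.1,0,0],"roll":0},{"slide":[0.1,0,0],"roll":0}]';python3 -c "
from h import *
snap('w11');goto(.5525,-.012,.09,69.5);snap('s11','scene')
a=cv2.imread('pics/s11.png')[160:260,230:370]
cv2.imwrite('pics/c11.png',cv2.resize(a,None,fx=5,fy=5,interpolation=2))"
```

```text
time: 11.52
ee_pos: [0.5511, -0.012, 0.0901]
eef_rot: [0.698, -0.126, -0.694, -0.126]
ft_force: [0.2, 0.4, -0.3]
width: 0.0458
time: 11.77
ee_pos: [0.5515, -0.012, 0.09]
eef_rot: [0.698, -0.126, -0.694, -0.126]
ft_force: [-0.3, -0.6, -0.7]
width: 0.0436
t 11.82 tcp [ 0.5515 -0.012   0.0899] xaxis [ 0.006  0.    -1.   ] jaw h -110.53 | slide [-0.01 -0.03 -0.09] roll -0.03 F [-0.1 -0.4  0.1] w 0.0437
```

View pics/w11.png

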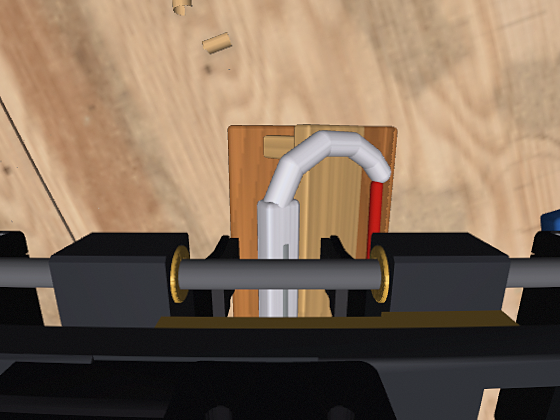

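View pics/c11.png

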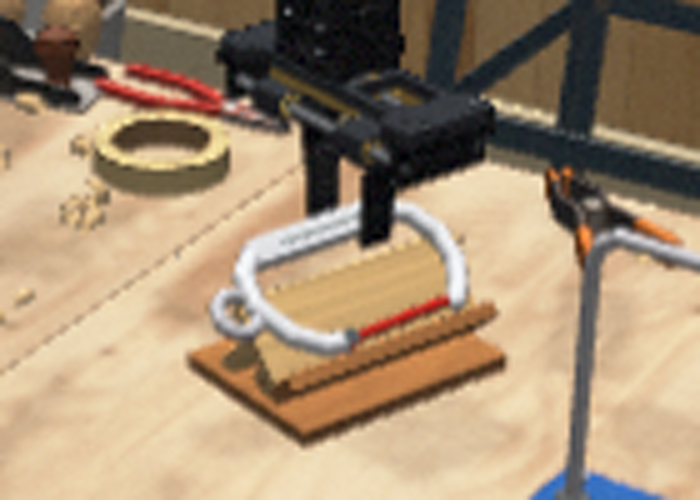

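```bash
python3 -m jog '[{"slide":[0,0,0],"roll":0},{"slide":[-0.3,0.6,0],"roll":0},{"slide":[-0.6,1.2,0],"roll":0},{"slide":[-1.0,1.8,0],"roll":0},{"slide":[-1.3,2.3,0],"roll":0}]' 0.6; python3 -m jog '[{"slide":[-0.2,0.6,0],"roll":0},{"slide":[-0.4,1.2,0],"roll":0},{"slide":[-0.6,1.7,0],"roll":0},{"slide":[-0.8,2.2,0],"roll":0},{"slide":[-0.8,2.2,0],"roll":0}]';python3 -c "
from h import *
snap('w12');goto(.5525,-.012,.09,69.5);snap('s12','scene')
a=cv2.imread('pics/s12.png')[160:260,230:370]
cv2.imwrite('pics/c12.png',cv2.resize(a,None,fx=5,fy=5,interpolation=2))"
```

```text
time: 12.28
ee_pos: [0.5431, -0.0348, 0.1034]
eef_rot: [0.698, -0.126, -0.694, -0.127]
ft_force: [0.6, 0.6, 0.7]
width: 0.0352
time: 12.7
ee_pos: [0.5351, -0.0567, 0.1117]
eef_rot: [0.698, -0.127, -0.693, -0.127]
ft_force: [-0.0, -0.4, 0.6]
width: 0.0351
t 12.75 tcp [ 0.5352 -0.056   0.1115] xaxis [ 0.006 -0.001 -1.   ] jaw h -110.64 | slide [ 2.15 -4.73 -0.05] roll -0.14 F [ 0.  -0.6  0.9] w 0.0351
```

View pics/w12.png

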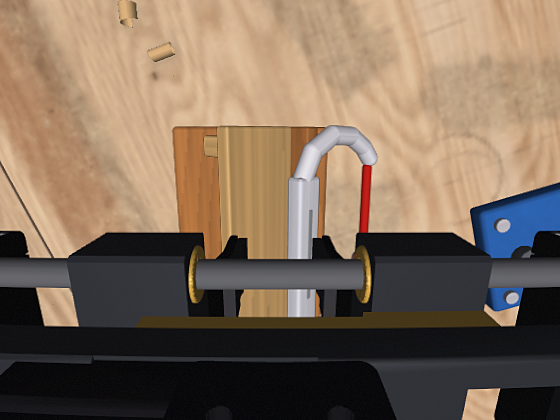

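View pics/c12.png

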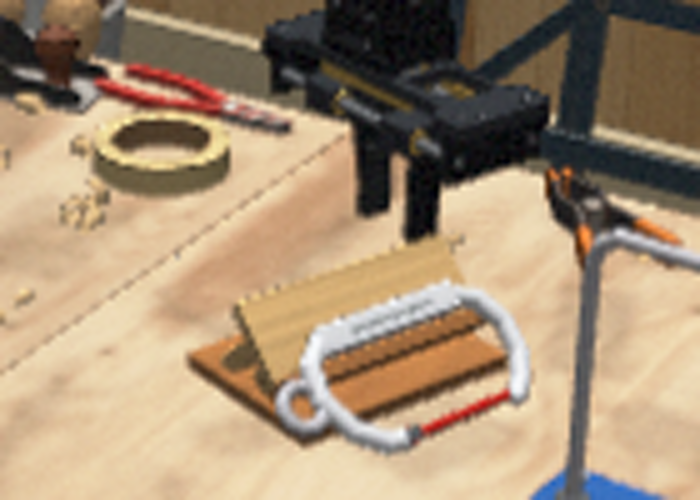

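```bash
python3 -m jog '[{"slide":[-2,0,0],"roll":0},{"slide":[-5,0,2],"roll":0},{"slide":[-8,0,6],"roll":0},{"slide":[-9,0,9],"roll":0},{"slide":[-9,0,10],"roll":0}]' 0; python3 -m jog '[{"slide":[0,0,1],"roll":0},{"slide":[0,0,1],"roll":0},{"slide":[0,0,1],"roll":0}]';python3 -c "
from h import *
goto(.5,-.06,.2,70);snap('w13');snap('w13');snap('s13','scene');snap('t13','top')
a=cv2.imread('pics/s13.png')[170:270,230:370]
cv2.imwrite('pics/c13.png',cv2.resize(a,None,fx=5,fy=5,interpolation=2))
a=cv2.imread('pics/t13.png')[140:250,230:350]
cv2.imwrite('pics/d13.png',cv2.resize(a,None,fx=5,fy=5,interpolation=2))"
```

```text
time: 13.22
ee_pos: [0.4395, -0.0179, 0.2036]
eef_rot: [0.699, -0.125, -0.692, -0.126]
ft_force: [1.1, -0.2, 0.1]
width: 0.0602
time: 13.47
ee_pos: [0.4303, -0.0143, 0.2036]
eef_rot: [0.7, -0.125, -0.692, -0.125]
ft_force: [-0.7, 0.2, -0.0]
width: 0.0799
t 13.47 tcp [ 0.4303 -0.0143  0.2036] xaxis [ 0.01  -0.002 -1.   ] jaw h -110.40 | slide [ 0.44  1.85 -8.12] roll -0.40 F [-0.7  0.2 -0. ] w 0.0799
```

View pics/w13.png

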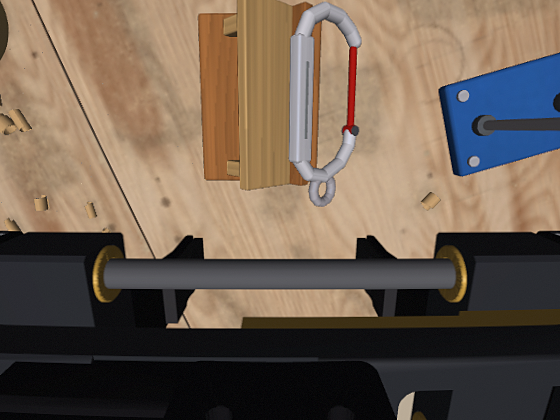

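View pics/c13.png

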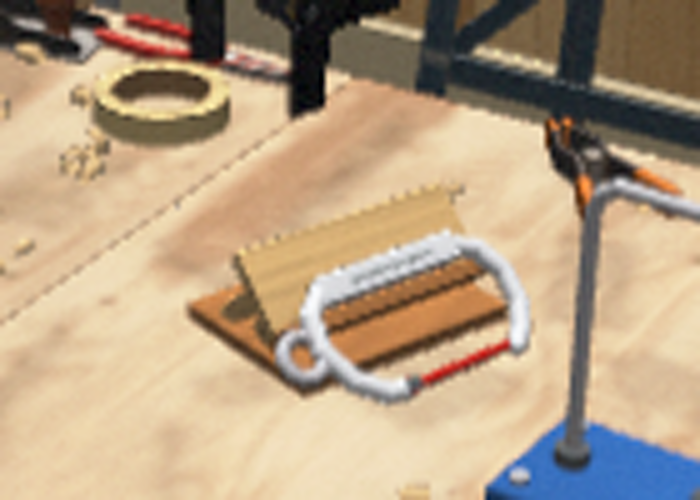

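View pics/d13.png

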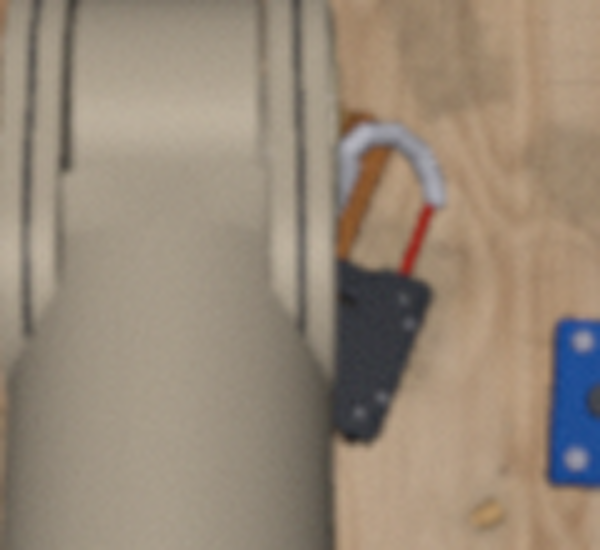

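```bash
python3 -c "
from h import *
s=ld('w13')
im=cv2.imread('pics/w13.png');cv2.imwrite('pics/w13z.png',cv2.resize(im[0:215,190:370],None,fx=3.2,fy=2.7,interpolation=2))
G=onplane([(353,47),(349,130)],'wrist',.011,s);print(G)
for z in(.03,.045,.06,.075):
  P=onplane([(304,36),(299,165)],'wrist',z,s); d=(P[0]-P[1]);L=np.linalg.norm(d);d/=L
  q=(G.mean(0)-P[0]);q-=d*(q@d);print(z,P.round(4).tolist(),L,np.linalg.norm(q),np.degrees(np.arctan2(d[1],d[0])))
  print('  scene',proj(P,'scene').round(1).tolist())
"
```

```text
[[ 0.54397866 -0.13707657  0.011     ]
 [ 0.46595567 -0.10750825  0.011     ]]
0.03 [[0.567, -0.0903, 0.03], [0.4515, -0.0438, 0.03]] 0.12451174208844622 0.056141937782408405 -21.970299553690804
  scene [[321.8, 225.3], [291.3, 236.2]]
0.045 [[0.5636, -0.088, 0.045], [0.4533, -0.0435, 0.045]] 0.11896274512980051 0.06361121912899236 -21.970299553690815
  scene [[320.9, 221.4], [291.6, 231.8]]
0.06 [[0.5603, -0.0856, 0.06], [0.4551, -0.0432, 0.06]] 0.11341374817115485 0.07343431694609617 -21.970299553690808
  scene [[320.0, 217.5], [292.0, 227.3]]
0.075 [[0.5569, -0.0833, 0.075], [0.4569, -0.0429, 0.075]] 0.10786475121250913 0.08479712434247332 -21.97029955369082
  scene [[319.1, 213.6], [292.3, 222.8]]
```

View pics/w13z.png

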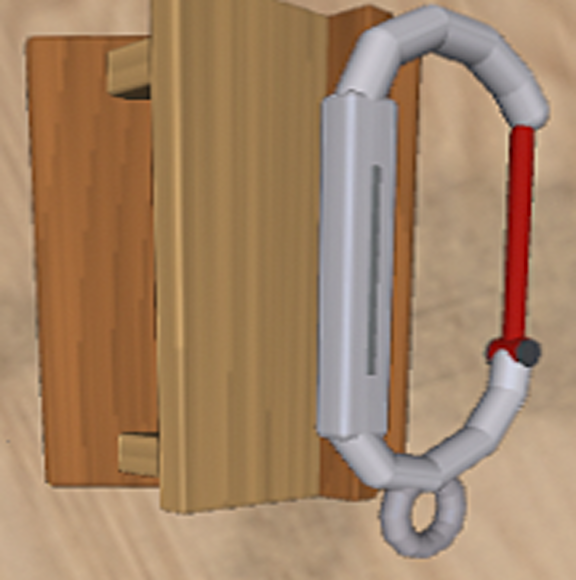

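```bash
python3 -c "
from h import *
goto(.532,-.076,.11,69)"
```

```text
t 13.67 tcp [ 0.4306 -0.0146  0.2031] xaxis [ 0.009 -0.001 -1.   ] jaw h -110.46 | slide [  9.4    2.23 -11.57] roll 0.54 F [-0.3  0.2 -0.4] w 0.0864
```

```bash
python3 -m jog '[{"slide":[1,2.2,-4],"roll":0.5},{"slide":[3,2.2,-8],"roll":0.5},{"slide":[6,2.2,-11.6],"roll":0.5},{"slide":[9,2.2,-11.6],"roll":0.5},{"slide":[9.4,2.2,-11.6],"roll":0.5}]' 0.62 6;python3 -m jog '[{"slide":[0,0,0],"roll":0},{"slide":[0,0,0],"roll":0},{"slide":[0,0,0],"roll":0},{"slide":[0,0,0],"roll":0}]'; python3 -c "
from h import *
snap('w14');goto(.532,-.076,.058,69)"
```

```text
time: 14.08
ee_pos: [0.531, -0.0768, 0.1029]
eef_rot: [-0.695, 0.128, 0.695, 0.13]
ft_force: [-1.7, 0.5, -1.8]
width: 0.0612
time: 14.42
ee_pos: [0.5316, -0.0767, 0.1048]
eef_rot: [0.696, -0.128, -0.694, -0.13]
ft_force: [-0.4, 0.9, 0.0]
width: 0.037
t 14.47 tcp [ 0.5316 -0.0768  0.1048] xaxis [ 0.003  0.001 -1.   ] jaw h -111.06 | slide [ 4.68 -0.08  0.01] roll -0.06 F [ 0.3 -0.2 -0.4] w 0.0357
```

View pics/w14.png

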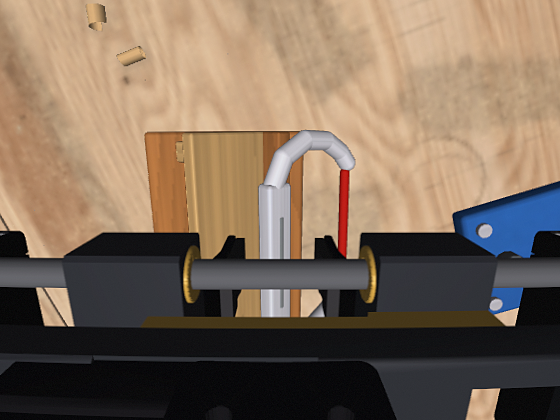

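```bash
python3 -m jog '[{"slide":[1.5,0,0],"roll":0},{"slide":[3,0,0],"roll":0},{"slide":[4.0,0,0],"roll":0},{"slide":[4.3,0,0],"roll":0},{"slide":[4.6,0,0],"roll":0}]' ;python3 -m jog '[{"slide":[0.1,0,0],"roll":0},{"slide":[0.1,0,0],"roll":0}]'; python3 -c "
from h import *
snap('w15');goto(.532,-.076,.058,69)"
```

```text
time: 14.88
ee_pos: [0.5318, -0.0767, 0.0591]
eef_rot: [0.696, -0.129, -0.694, -0.13]
ft_force: [-0.1, 0.2, -0.3]
width: 0.033
time: 15.05
ee_pos: [0.5322, -0.0767, 0.0586]
eef_rot: [0.697, -0.129, -0.694, -0.13]
ft_force: [0.7, 0.1, 0.2]
width: 0.0329
t 15.10 tcp [ 0.5322 -0.0767  0.0587] xaxis [ 0.004  0.001 -1.   ] jaw h -111.05 | slide [ 0.07 -0.06  0.05] roll -0.05 F [ 0.3  0.5 -0.6] w 0.0334
```

View pics/w15.png

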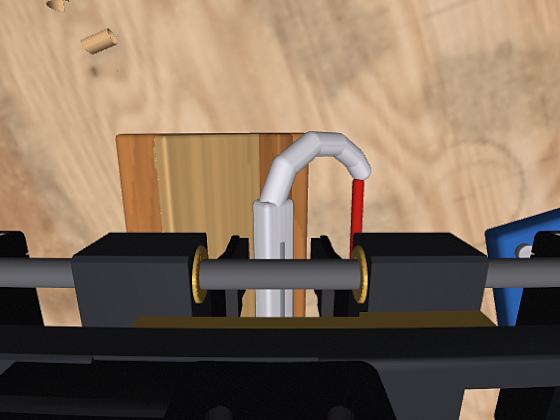

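```bash
python3 -m jog '[{"slide":[0,-0.1,0],"roll":0},{"slide":[0,-0.1,0],"roll":0},{"slide":[0.1,-0.1,0],"roll":0},{"slide":[0.3,-0.1,0],"roll":0},{"slide":[0.5,-0.1,0],"roll":0}]' 0.7 6;python3 -m jog '[{"slide":[0.1,0,0],"roll":0},{"slide":[0.1,0,0],"roll":0},{"slide":[0.1,0,0],"roll":0},{"slide":[0.1,0,0],"roll":0},{"slide":[0.1,0,0],"roll":0}]' 1 6;python3 -m jog '[{"slide":[0,0,0],"roll":0},{"slide":[0,0,0],"roll":0},{"slide":[0,0,0],"roll":0},{"slide":[0,0,0],"roll":0}]'; python3 -c "
from h import *
snap('w16');goto(.532,-.076,.058,69)
snap('s16','scene')
a=cv2.imread('pics/s16.png')[170:270,230:370]
cv2.imwrite('pics/c16.png',cv2.resize(a,None,fx=5,fy=5,interpolation=2))"
```

```text
time: 15.52
ee_pos: [0.5327, -0.0758, 0.0536]
eef_rot: [0.697, -0.129, -0.694, -0.13]
ft_force: [-0.2, -0.2, 0.1]
width: 0.0265
time: 15.93
ee_pos: [0.5323, -0.0759, 0.0524]
eef_rot: [0.696, -0.129, -0.694, -0.13]
ft_force: [-1.0, 0.5, -1.3]
width: 0.023
time: 16.27
ee_pos: [0.5323, -0.0759, 0.0524]
eef_rot: [0.696, -0.129, -0.694, -0.13]
ft_force: [-0.1, -0.5, -2.9]
width: 0.0233
t 16.32 tcp [ 0.5323 -0.0759  0.0524] xaxis [ 0.004  0.001 -1.   ] jaw h -111.06 | slide [-0.56  0.01  0.02] roll -0.06 F [-0.6 -0.7 -1. ] w 0.0229
```

View pics/w16.png

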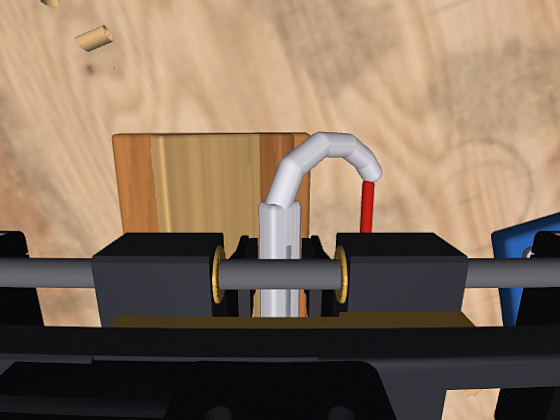

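View pics/c16.png

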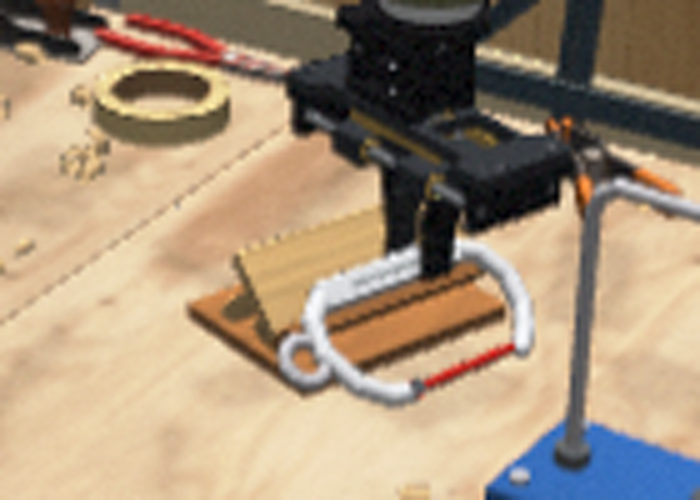

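```bash
python3 -m jog '[{"slide":[-0.3,0,0],"roll":0},{"slide":[-0.6,0,0],"roll":0},{"slide":[-0.9,0,0],"roll":0},{"slide":[-1.2,0,0],"roll":0},{"slide":[-1.5,0,0],"roll":0}]'; python3 -m jog '[{"slide":[-0.5,0,0],"roll":0},{"slide":[-1,0,0],"roll":0},{"slide":[-1.5,0,0],"roll":0},{"slide":[-2,0,0],"roll":0},{"slide":[-2,0,0],"roll":0}]'; python3 -c "
from h import *
snap('w17');goto(.532,-.076,.058,69)
snap('s17','scene')
a=cv2.imread('pics/s17.png')[150:270,230:370]
cv2.imwrite('pics/c17.png',cv2.resize(a,None,fx=5,fy=5,interpolation=2))"
```

```text
time: 16.78
ee_pos: [0.5322, -0.0759, 0.0678]
eef_rot: [0.696, -0.129, -0.694, -0.13]
ft_force: [-1.2, 0.6, -2.6]
width: 0.0227
time: 17.2
ee_pos: [0.5333, -0.076, 0.0894]
eef_rot: [0.697, -0.129, -0.693, -0.13]
ft_force: [2.2, 0.9, 2.4]
width: 0.0187
t 17.25 tcp [ 0.5336 -0.0758  0.0891] xaxis [ 0.007  0.001 -1.   ] jaw h -111.05 | slide [3.11 0.08 0.16] roll -0.05 F [2.4 1.5 3.3] w 0.0182
```

View pics/w17.png

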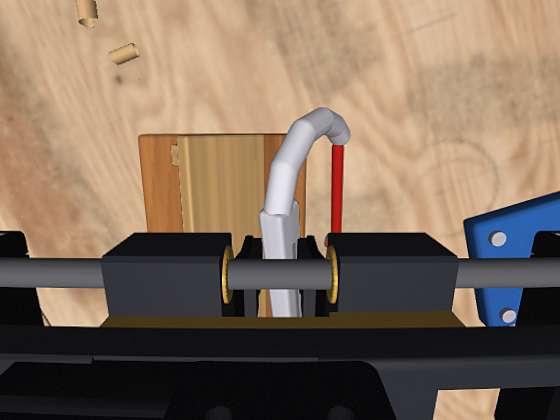

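View pics/c17.png

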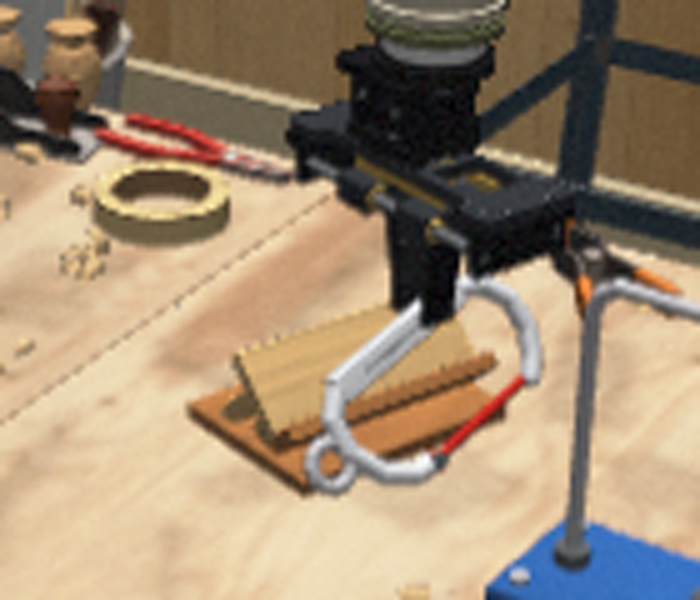

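```bash
python3 -m jog '[{"slide":[0,0,0],"roll":0},{"slide":[0,0,0],"roll":0},{"slide":[0,0,0],"roll":0},{"slide":[-0.3,0,0],"roll":0},{"slide":[-0.6,0,0],"roll":0}]' 1 40; python3 -m jog '[{"slide":[-1,0,0],"roll":0},{"slide":[-2,0.5,0],"roll":0},{"slide":[-3.5,1.5,0],"roll":0},{"slide":[-3.5,3,0],"roll":0},{"slide":[-3.5,4.5,0],"roll":0}]'; python3 -c "
from h import *
snap('w18');snap('w18');goto(.517,-.120,.1,69)
snap('s18','scene')
a=cv2.imread('pics/s18.png')[150:270,230:370]
cv2.imwrite('pics/c18.png',cv2.resize(a,None,fx=5,fy=5,interpolation=2))"
```

```text
time: 17.72
ee_pos: [0.5326, -0.0759, 0.0944]
eef_rot: [0.697, -0.129, -0.694, -0.13]
ft_force: [-0.0, -1.3, -2.7]
width: 0.0147
time: 18.13
ee_pos: [0.5167, -0.1183, 0.1311]
eef_rot: [0.698, -0.128, -0.693, -0.13]
ft_force: [-0.3, -0.5, -5.3]
width: 0.0137
t 18.23 tcp [ 0.5153 -0.121   0.1301] xaxis [ 0.005 -0.001 -1.   ] jaw h -111.27 | slide [ 3.01 -0.15 -0.1 ] roll -0.27 F [ 0.1 -0.3 -3.4] w 0.0132
```

View pics/w18.png

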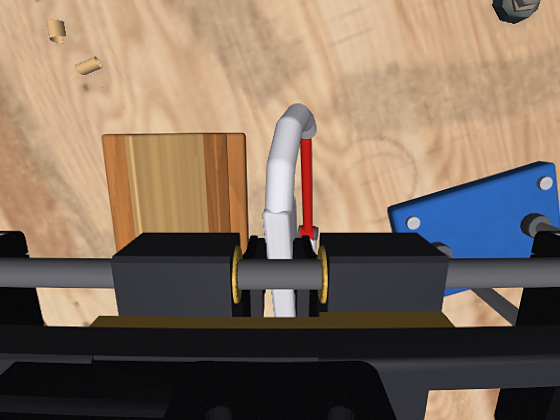

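View pics/c18.png

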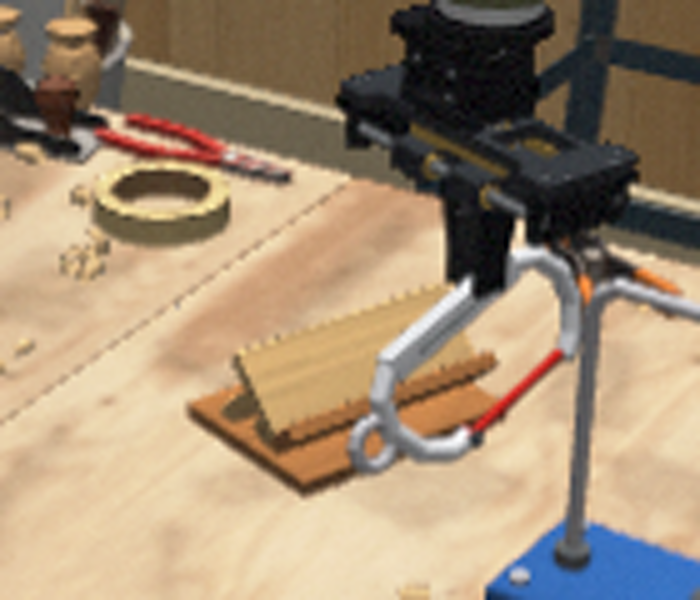

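```bash
python3 -m jog '[{"slide":[0.6,0,0],"roll":0},{"slide":[1.2,0,0],"roll":0},{"slide":[1.8,0,0],"roll":0},{"slide":[2.4,0,0],"roll":0},{"slide":[3,0,0],"roll":0}]' 1 30; python3 -m jog '[{"slide":[0.4,0,0],"roll":0},{"slide":[0.8,0,0],"roll":0},{"slide":[1.2,0,0],"roll":0},{"slide":[1.6,0,0],"roll":0},{"slide":[1.6,0,0],"roll":0}]'; python3 -c "
from h import *
goto(.517,-.120,.1,69);snap('w19')
snap('s19','scene')
a=cv2.imread('pics/s19.png')[150:270,230:370]
cv2.imwrite('pics/c19.png',cv2.resize(a,None,fx=5,fy=5,interpolation=2))"
```

```text
time: 18.7
ee_pos: [0.5182, -0.1189, 0.1007]
eef_rot: [0.698, -0.129, -0.692, -0.13]
ft_force: [9.9, 0.7, 25.2]
width: 0.0136
time: 19.12
ee_pos: [0.5293, -0.1185, 0.0921]
eef_rot: [0.707, -0.128, -0.683, -0.13]
ft_force: [16.4, 1.2, 33.4]
width: 0.0143
t 19.12 tcp [ 0.5293 -0.1185  0.0921] xaxis [ 0.033 -0.002 -0.999] jaw h -111.02 | slide [-0.83  0.57  1.07] roll -0.02 F [16.4  1.2 33.4] w 0.0143
```

View pics/w19.png

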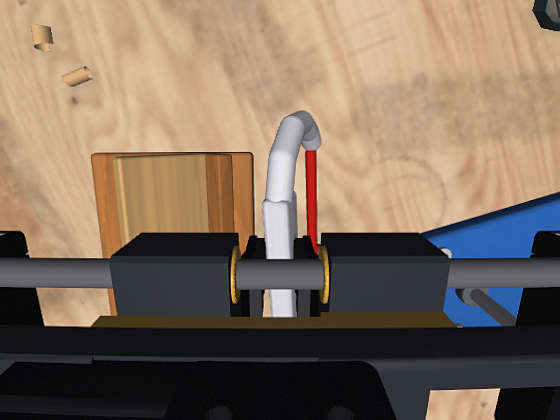

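View pics/c19.png

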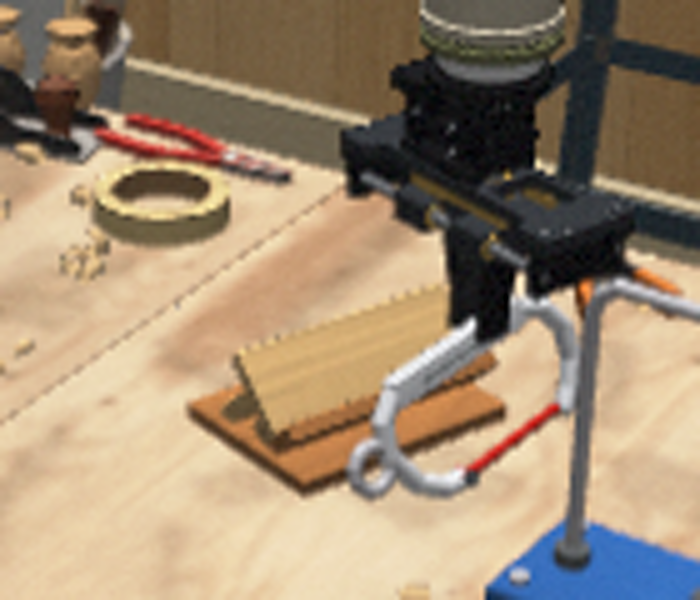

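```bash
python3 -m jog '[{"slide":[0,0,0],"roll":0},{"slide":[0,0,0],"roll":0},{"slide":[0,0,0],"roll":0},{"slide":[0,0,0],"roll":0}]' 1 8; python3 -c "
from h import *
goto(.517,-.120,.08,69);snap('w20')
snap('s20','scene')
a=cv2.imread('pics/s20.png')[150:270,230:370]
cv2.imwrite('pics/c20.png',cv2.resize(a,None,fx=5,fy=5,interpolation=2))"
```

```text
time: 19.55
ee_pos: [0.5323, -0.1183, 0.0944]
eef_rot: [0.709, -0.127, -0.681, -0.13]
ft_force: [6.0, -0.0, 12.3]
width: 0.0152
t 19.55 tcp [ 0.5323 -0.1183  0.0944] xaxis [ 0.039 -0.003 -0.999] jaw h -110.98 | slide [1.38 0.72 1.42] roll 0.02 F [ 6.  -0.  12.3] w 0.0152
```

View pics/c20.png

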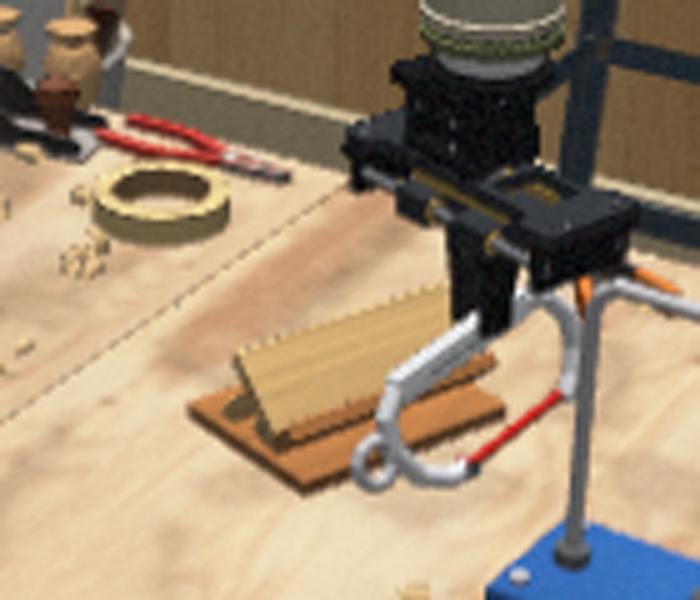

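```bash
python3 -m jog '[{"slide":[0,0,-0.5],"roll":0},{"slide":[0.3,0,-0.5],"roll":0},{"slide":[0.6,0,-0.5],"roll":0},{"slide":[0.9,0,-0.5],"roll":0},{"slide":[1.2,0,-0.5],"roll":0}]' 1 4; python3 -c "
from h import *
goto(.517,-.120,.08,69);snap('w21')
snap('s21','scene')
a=cv2.imread('pics/s21.png')[150:270,230:370]
cv2.imwrite('pics/c21.png',cv2.resize(a,None,fx=5,fy=5,interpolation=2))"
```

```text
time: 20.07
ee_pos: [0.5382, -0.1202, 0.0826]
eef_rot: [0.71, -0.127, -0.681, -0.13]
ft_force: [3.4, -0.7, 6.1]
width: 0.0168
t 20.07 tcp [ 0.5382 -0.1202  0.0826] xaxis [ 0.041 -0.003 -0.999] jaw h -110.98 | slide [0.17 0.74 2.  ] roll 0.02 F [ 3.4 -0.7  6.1] w 0.0168
```

View pics/c21.png

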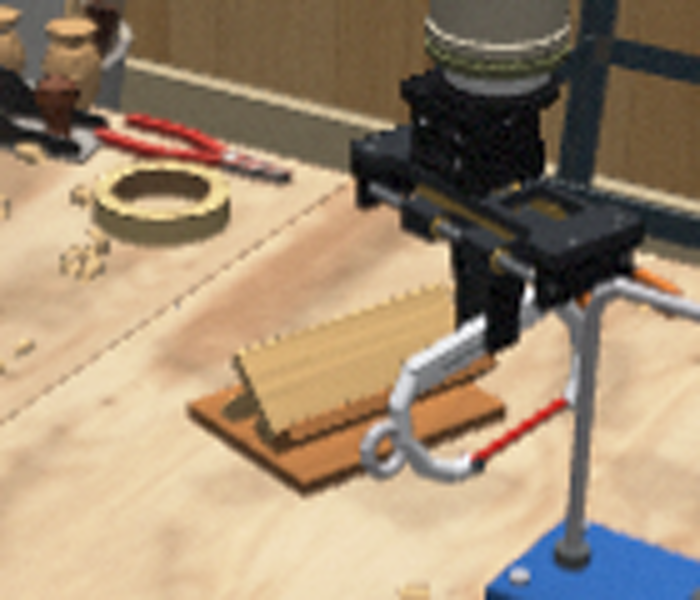

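View pics/w21.png

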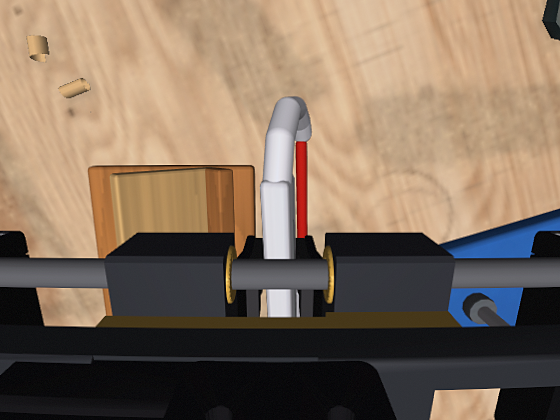

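```bash
python3 -m jog '[{"slide":[0.3,0,0],"roll":0},{"slide":[0.6,0,0],"roll":0},{"slide":[0.9,0,0],"roll":0},{"slide":[1.2,0,0],"roll":0},{"slide":[1.2,0,0],"roll":0}]' 1 4; python3 -c "
from h import *
goto(.517,-.120,.08,69);snap('w22')
snap('s22','scene')
a=cv2.imread('pics/s22.png')[150:270,230:370]
cv2.imwrite('pics/c22.png',cv2.resize(a,None,fx=5,fy=5,interpolation=2))"
```

```text
time: 20.58
ee_pos: [0.5378, -0.1201, 0.0695]
eef_rot: [0.709, -0.127, -0.682, -0.13]
ft_force: [1.1, -0.5, 1.9]
width: 0.0173
t 20.58 tcp [ 0.5378 -0.1201  0.0695] xaxis [ 0.039 -0.003 -0.999] jaw h -110.97 | slide [-1.13  0.72  1.91] roll 0.03 F [ 1.1 -0.5  1.9] w 0.0173
```

View pics/c22.png

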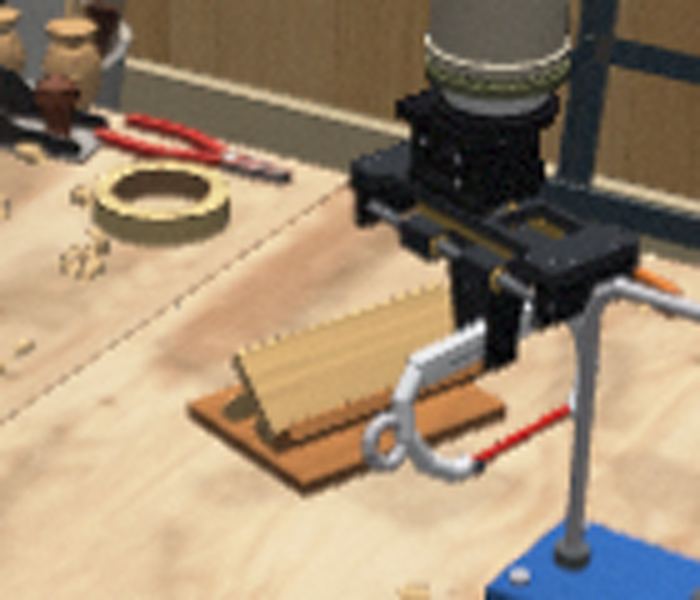

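View pics/w22.png

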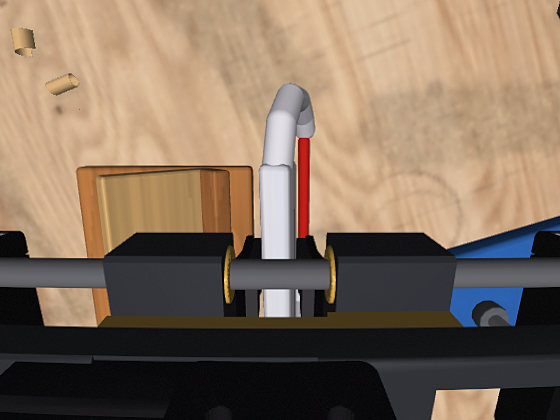

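```bash
cat >> h.py <<'E'
def vplane(px,name,p0,heading,st=None):
    o,d=rays(px,name,st);a=np.radians(heading);n=np.array([-np.sin(a),np.cos(a),0])
    k=((np.array(p0)-o)@n)/(d@n);return o+d*k[:,None]
E
python3 -c "
from h import *
s=ld('w22');a=np.radians(-21);e=np.array([np.cos(a),np.sin(a)])
P=vplane([(230+x/5,150+y/5) for x,y in((478,465),(573,405),(415,358),(478,325),(383,443))],'scene',s['ee_pos'],-21)
for q in P: print(((q-s['ee_pos'])[:2]@e).round(4),q[2].round(4))
print('wrist')
P=vplane([(277,165),(277,163),(291,86),(304,138),(304,236)],'wrist',s['ee_pos'],-21,s)
"
```

```text
0.0026 -0.0137
0.085 0.0035
-0.0565 0.0835
-0.0053 0.0908
-0.0794 0.0308
wrist
```

```bash
python3 -m jog '[{"slide":[0.2,0,0],"roll":0},{"slide":[0.4,0,0],"roll":0},{"slide":[0.4,0,0],"roll":0}]' 1 4;python3 -m jog '[{"slide":[0,0,0],"roll":0},{"slide":[0,0,0],"roll":0},{"slide":[0,0,0],"roll":0},{"slide":[0,0,0],"roll":0}]' 1 60;python3 -m jog '[{"slide":[-3,0,0],"roll":0},{"slide":[-7,0,0],"roll":0},{"slide":[-11,0,0],"roll":0},{"slide":[-15,0,0],"roll":0},{"slide":[-18,0,0],"roll":0}]';python3 -m jog '[{"slide":[-3,0,0],"roll":0},{"slide":[-3,0,0],"roll":0},{"slide":[-3,0,0],"roll":0}]'; python3 -c "
from h import *
goto(.517,-.120,.28,69);snap('w23');snap('w23')
snap('s23','scene')
a=cv2.imread('pics/s23.png')[90:270,220:400]
cv2.imwrite('pics/c23.png',cv2.resize(a,None,fx=3.3,fy=3.3,interpolation=2))"
```

```text
time: 20.93
ee_pos: [0.5376, -0.1202, 0.0654]
eef_rot: [0.709, -0.127, -0.682, -0.13]
ft_force: [0.9, 0.1, 2.4]
width: 0.017
time: 21.27
ee_pos: [0.5375, -0.1214, 0.0656]
eef_rot: [0.709, -0.128, -0.682, -0.13]
ft_force: [0.5, -3.4, 5.2]
width: 0.0154
time: 21.68
ee_pos: [0.53, -0.1204, 0.2477]
eef_rot: [0.708, -0.128, -0.682, -0.13]
ft_force: [1.9, -0.5, -3.6]
width: 0.0133
time: 21.93
ee_pos: [0.5288, -0.1203, 0.2781]
eef_rot: [0.709, -0.128, -0.682, -0.13]
ft_force: [-0.5, 0.3, -5.4]
width: 0.0131
t 21.93 tcp [ 0.5288 -0.1203  0.2781] xaxis [ 0.038 -0.005 -0.999] jaw h -111.02 | slide [-0.24  0.39  1.1 ] roll -0.02 F [-0.5  0.3 -5.4] w 0.0131
```

View pics/c23.png

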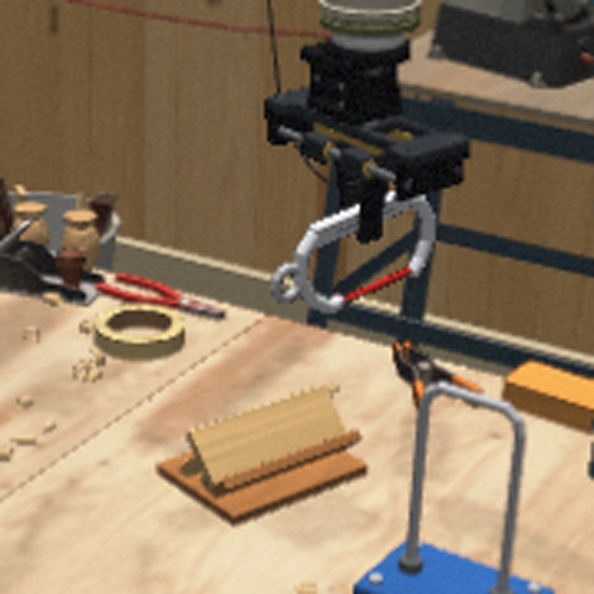

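View pics/w23.png

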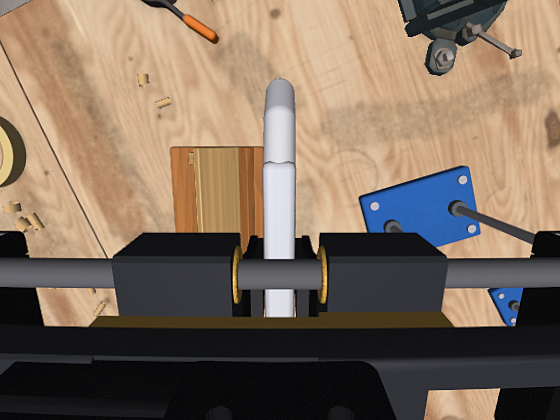

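```bash
python3 -c "
from h import *
s=ld('w23');im=cv2.imread('pics/s23.png');h=cv2.cvtColor(im,cv2.COLOR_BGR2HSV)
roi=np.zeros(im.shape[:2]);roi[160:190,310:350]=1
m=(h[...,1]>130)&((h[...,0]<8)|(h[...,0]>172))&(roi>0);ys,xs=np.nonzero(m)
P=vplane(np.c_[xs,ys],'scene',s['ee_pos'],-21);a=np.radians(-21);e=np.array([np.cos(a),np.sin(a)])
q=np.c_[(P-s['ee_pos'])[:,:2]@e,P[:,2]-s['ee_pos'][2]];c=q.mean(0);v=np.linalg.svd(q-c)[2][0];v*=np.sign(v[0]);t=(q-c)@v
print(len(xs),'gate mid',c,'pitch',np.degrees(np.arctan2(v[1],v[0])),c+v*t.min(),c+v*t.max())
for n,p in dict(spTailTop=(310,228),ring=(287,285),noseR=(433,225),tip=(416,270)).items():
  Q=vplane([(220+p[0]/3.3,90+p[1]/3.3)],'scene',s['ee_pos'],-21)[0];print(n,((Q-s['ee_pos'])[:2]@e).round(4),(Q[2]-s['ee_pos'][2]).round(4))
P=vplane([(279,163),(280,80)],'wrist',s['ee_pos'],-21,s)
# wrist: rays to spine nose end / nose: assume heights
for p in((279,163),(280,80)):
  for z in(.01,.02,.03):
    Q=onplane([p],'wrist',s['ee_pos'][2]+z,s)[0];print(p,z,((Q-s['ee_pos'])[:2]@e).round(4))
"
```

```text
46 gate mid [ 0.02616007 -0.05585219] pitch 5.809832810585502 [-0.01496091 -0.06003623] [ 0.06230009 -0.05217495]
spTailTop -0.059 0.0173
ring -0.0827 -0.031
noseR 0.0934 -0.0141
tip 0.0755 -0.0553
(279, 163) 0.01 0.0498
(279, 163) 0.02 0.0505
(279, 163) 0.03 0.0513
(280, 80) 0.01 0.0875
(280, 80) 0.02 0.0858
(280, 80) 0.03 0.0841
```

```bash
python3 -m jog '[{"slide":[-1.5,1,1],"roll":-4},{"slide":[-3,2,3],"roll":-8},{"slide":[-4.5,3,5],"roll":-12},{"slide":[-5,5,7],"roll":-16},{"slide":[-5,7,9],"roll":-18}]'; python3 -c "
from h import *
goto(.33,-.281,.325,87)"
```

```text
time: 22.5
ee_pos: [0.4159, -0.1529, 0.3212]
eef_rot: [0.718, -0.017, -0.695, -0.016]
ft_force: [0.3, -0.5, -3.6]
width: 0.0133
t 22.50 tcp [ 0.4159 -0.1529  0.3212] xaxis [ 0.033 -0.003 -0.999] jaw h -92.72 | slide [-0.63 13.21  7.95] roll 0.28 F [ 0.3 -0.5 -3.6] w 0.0133
```

```bash
python3 -m jog '[{"slide":[-0.5,3,2],"roll":0.3},{"slide":[-0.5,6,3],"roll":0.3},{"slide":[-0.5,9,4],"roll":0.3},{"slide":[-0.5,12,5],"roll":0.3},{"slide":[-0.5,13.2,5],"roll":0.3}]';python3 -m jog '[{"slide":[0,0,0],"roll":0},{"slide":[0,0,0],"roll":0},{"slide":[0,0,0],"roll":0},{"slide":[0,0,0],"roll":0}]'; python3 -c "
from h import *
goto(.369,-.281,.28,87);snap('w24');snap('s24','scene');snap('t24','top')
a=cv2.imread('pics/s24.png')[110:290,300:480]
cv2.imwrite('pics/c24.png',cv2.resize(a,None,fx=3.3,fy=3.3,interpolation=2))"
```

```text
time: 22.92
ee_pos: [0.3561, -0.2862, 0.3227]
eef_rot: [0.717, -0.021, -0.696, -0.02]
ft_force: [-1.2, -0.4, -3.5]
width: 0.0133
time: 23.25
ee_pos: [0.3567, -0.2848, 0.3223]
eef_rot: [0.717, -0.02, -0.697, -0.02]
ft_force: [-0.1, 1.3, -2.9]
width: 0.0136
t 23.25 tcp [ 0.3567 -0.2848  0.3223] xaxis [ 0.029 -0.001 -1.   ] jaw h -93.23 | slide [ 4.26 -0.44 -1.09] roll -0.23 F [-0.1  1.3 -2.9] w 0.0136
```

View pics/c24.png

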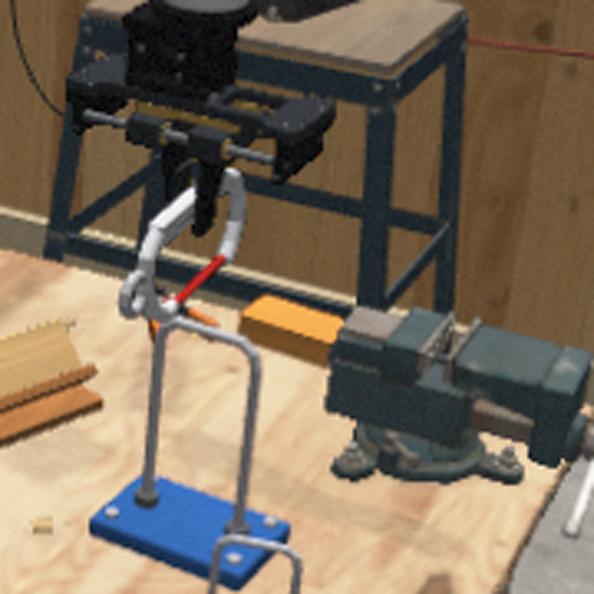

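View pics/w24.png

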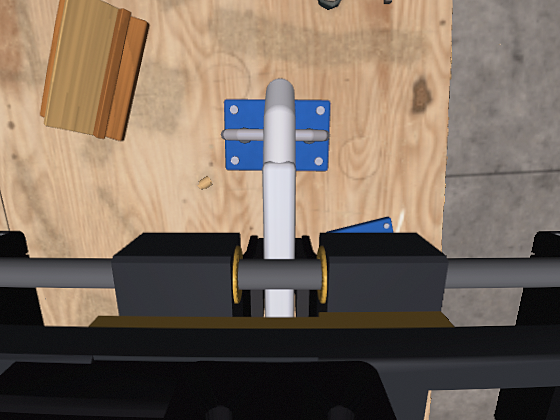

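View pics/t24.png

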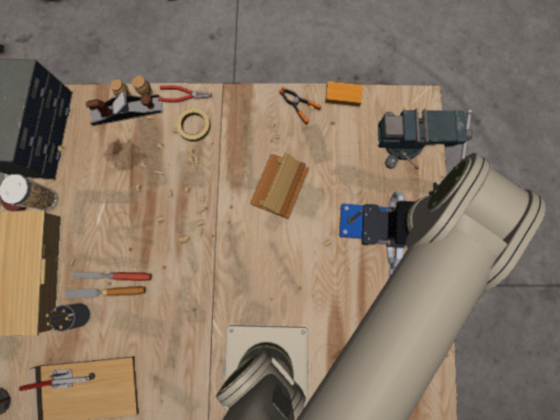

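```bash
python3 -c "
from h import *
s=ld('w24');print(s['ee_pos'])
B=onplane([(224,134.5),(326,134.5),(275,134.5)],'wrist',.205,s);print('bar',B.round(4).tolist())
d=B[0]-B[1];print(np.degrees(np.arctan2(d[1],d[0])))
e=np.array([np.cos(np.radians(-3.2)),np.sin(np.radians(-3.2))])
print('bar along from tcp',(B[2]-s['ee_pos'])[:2]@e)
print('base',onplane([(225,100),(330,100),(330,170),(225,170)],'wrist',.02,s).round(4).tolist())
im=cv2.imread('pics/s24.png');h=cv2.cvtColor(im,cv2.COLOR_BGR2HSV)
roi=np.zeros(im.shape[:2]);roi[180:210,345:375]=1
m=(h[...,1]>130)&((h[...,0]<8)|(h[...,0]>172))&(roi>0);ys,xs=np.nonzero(m)
P=vplane(np.c_[xs,ys],'scene',s['ee_pos'],-3.2)
q=np.c_[(P-s['ee_pos'])[:,:2]@e,P[:,2]-s['ee_pos'][2]];c=q.mean(0);v=np.linalg.svd(q-c)[2][0];v*=np.sign(v[0]);t=(q-c)@v
print(len(xs),'gate mid',c,'pitch',np.degrees(np.arctan2(v[1],v[0])),c+v*t.min(),c+v*t.max())
# bar in scene
Q=vplane([(300+213/3.3,110+330/3.3)],'scene',s['ee_pos'],-3.2);print('bar scene', ((Q-s['ee_pos'])[:,:2]@e),Q[:,2])
"
```

```text
[ 0.35665965 -0.28476356  0.32227488]
bar [[0.4234, -0.2407, 0.205], [0.4184, -0.3281, 0.205], [0.4208, -0.2844, 0.205]]
86.70860430416506
bar along from tcp 0.06403445271437982
base [[0.4732, -0.2152, 0.02], [0.4648, -0.3612, 0.02], [0.3673, -0.3587, 0.02], [0.376, -0.2064, 0.02]]
59 gate mid [ 0.02731611 -0.05539175] pitch 4.805770089980216 [-0.01183289 -0.05868316] [ 0.06744264 -0.05201816]
bar scene [0.06533123] [0.20457796]
```

```bash
python3 -m jog '[{"slide":[1,0,-1.25],"roll":0},{"slide":[2,0,-1.4],"roll":0},{"slide":[3,0,-1.4],"roll":0},{"slide":[4,0,-1.4],"roll":0},{"slide":[4.3,0,-1.4],"roll":0}]';python3 -m jog '[{"slide":[0,0,0],"roll":0},{"slide":[0,0,0],"roll":0},{"slide":[0,0,0],"roll":0}]'; python3 -c "
from h import *
goto(.369,-.2844,.267,87);snap('w25');snap('s25','scene')
a=cv2.imread('pics/s25.png')[130:250,310:430]
cv2.imwrite('pics/c25.png',cv2.resize(a,None,fx=5,fy=5,interpolation=2))"
```

```text
time: 23.82
ee_pos: [0.3707, -0.2858, 0.278]
eef_rot: [0.716, -0.02, -0.697, -0.02]
ft_force: [-0.4, 1.0, -3.4]
width: 0.0133
time: 24.07
ee_pos: [0.3707, -0.2859, 0.2784]
eef_rot: [0.716, -0.02, -0.697, -0.02]
ft_force: [0.8, 0.4, -4.0]
width: 0.0134
t 24.07 tcp [ 0.3707 -0.2859  0.2784] xaxis [ 0.027 -0.001 -1.   ] jaw h -93.28 | slide [ 1.13 -0.14  0.21] roll -0.28 F [ 0.8  0.4 -4. ] w 0.0134
```

View pics/c25.png

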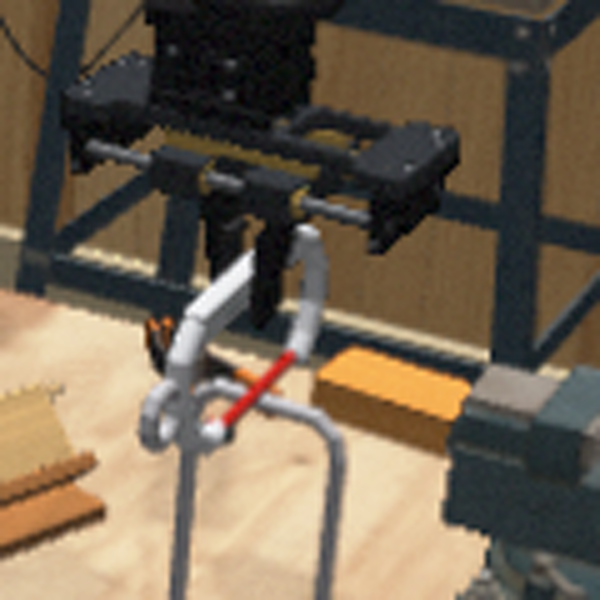

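View pics/w25.png

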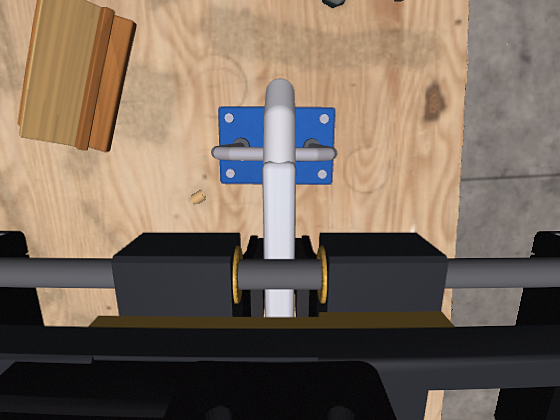

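```bash
python3 -m jog '[{"slide":[0.4,0,0],"roll":0},{"slide":[0.8,0,0],"roll":0},{"slide":[1.2,0,0],"roll":0},{"slide":[1.5,0,0],"roll":0},{"slide":[1.8,0,0],"roll":0}]'; python3 -c "
from h import *
goto(.369,-.2844,.237,87);snap('w26');snap('s26','scene')
a=cv2.imread('pics/s26.png')[130:250,310:430]
cv2.imwrite('pics/c26.png',cv2.resize(a,None,fx=5,fy=5,interpolation=2))"
```

```text
time: 24.58
ee_pos: [0.3713, -0.286, 0.2604]
eef_rot: [0.717, -0.02, -0.697, -0.02]
ft_force: [-0.9, 0.9, -1.5]
width: 0.0136
t 24.58 tcp [ 0.3713 -0.286   0.2604] xaxis [ 0.028 -0.001 -1.   ] jaw h -93.28 | slide [ 2.33 -0.14  0.31] roll -0.28 F [-0.9  0.9 -1.5] w 0.0136
```

View pics/c26.png

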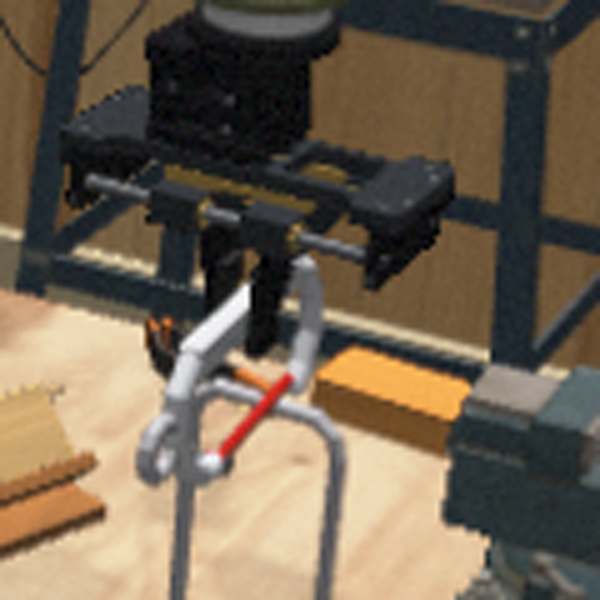

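```bash
python3 -m jog '[{"slide":[0.3,0,0],"roll":0},{"slide":[0.6,0,0],"roll":0},{"slide":[0.9,0,0],"roll":0},{"slide":[1.2,0,0],"roll":0}]'; python3 -c "
from h import *
goto(.369,-.2844,.237,87);snap('w27');snap('s27','scene')
a=cv2.imread('pics/s27.png')[130:250,310:430]
cv2.imwrite('pics/c27.png',cv2.resize(a,None,fx=5,fy=5,interpolation=2))"
```

```text
time: 25.02
ee_pos: [0.3721, -0.2861, 0.2484]
eef_rot: [0.717, -0.02, -0.697, -0.02]
ft_force: [-0.1, 0.3, 2.1]
width: 0.0132
t 25.02 tcp [ 0.3721 -0.2861  0.2484] xaxis [ 0.029 -0.001 -1.   ] jaw h -93.27 | slide [ 1.13 -0.15  0.36] roll -0.27 F [-0.1  0.3  2.1] w 0.0132
```

View pics/c27.png

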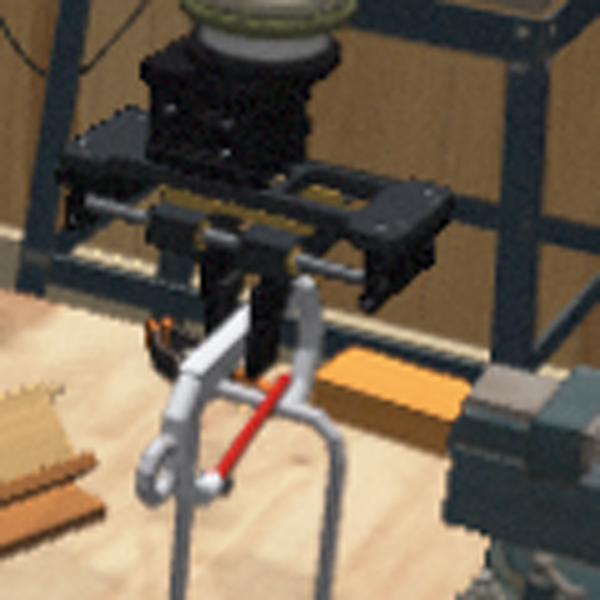

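```bash
python3 -m jog '[{"slide":[0.3,0,0],"roll":0},{"slide":[0.6,0,0],"roll":0},{"slide":[0.9,0,0],"roll":0},{"slide":[1.2,0,0],"roll":0},{"slide":[1.5,0,0],"roll":0}]'; python3 -c "
from h import *
goto(.347,-.2844,.234,87);snap('w28');snap('s28','scene')
a=cv2.imread('pics/s28.png')[130:250,310:430]
cv2.imwrite('pics/c28.png',cv2.resize(a,None,fx=5,fy=5,interpolation=2))"
```

```text
time: 25.53
ee_pos: [0.3721, -0.286, 0.2327]
eef_rot: [0.716, -0.02, -0.697, -0.02]
ft_force: [-0.2, 0.0, 2.4]
width: 0.0132
t 25.53 tcp [ 0.3721 -0.286   0.2327] xaxis [ 0.027 -0.001 -1.   ] jaw h -93.27 | slide [-0.2  -0.01  2.51] roll -0.27 F [-0.2  0.   2.4] w 0.0132
```

View pics/c28.png

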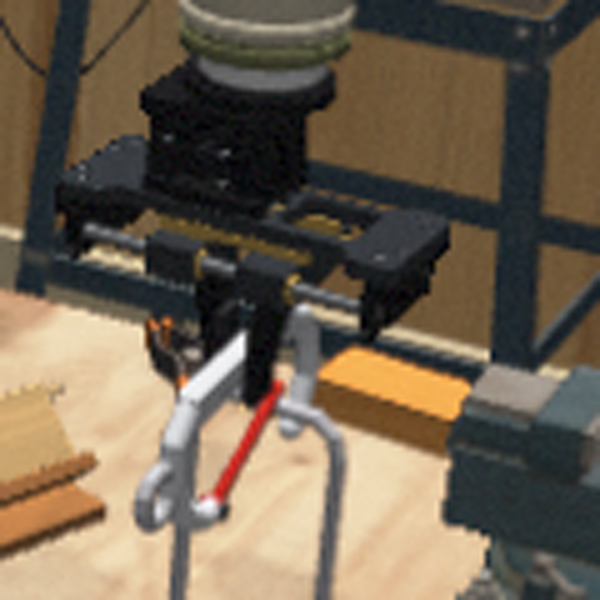

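View pics/w28.png

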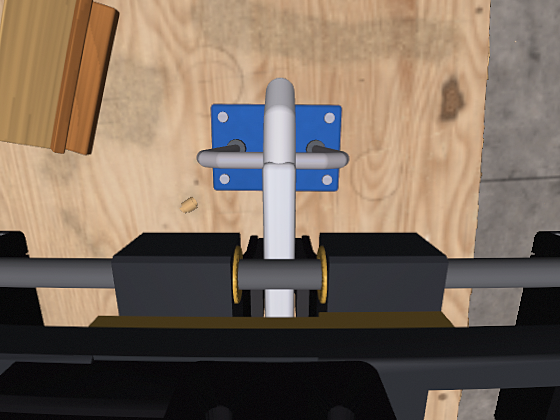

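```bash
python3 -m jog '[{"slide":[0,0,0.5],"roll":0},{"slide":[0,0,1.0],"roll":0},{"slide":[0,0,1.4],"roll":0},{"slide":[0,0,1.8],"roll":0},{"slide":[0,0,2.1],"roll":0}]'; python3 -c "
from h import *
goto(.347,-.2844,.234,87);snap('w29');snap('s29','scene')
a=cv2.imread('pics/s29.png')[130:250,310:430]
cv2.imwrite('pics/c29.png',cv2.resize(a,None,fx=5,fy=5,interpolation=2))"
```

```text
time: 26.05
ee_pos: [0.3501, -0.2845, 0.2313]
eef_rot: [0.716, -0.02, -0.697, -0.021]
ft_force: [12.1, -2.3, -10.9]
width: 0.0135
t 26.05 tcp [ 0.3501 -0.2845  0.2313] xaxis [ 0.026  0.    -1.   ] jaw h -93.29 | slide [-0.28  0.01  0.3 ] roll -0.29 F [ 12.1  -2.3 -10.9] w 0.0135
```

View pics/c29.png

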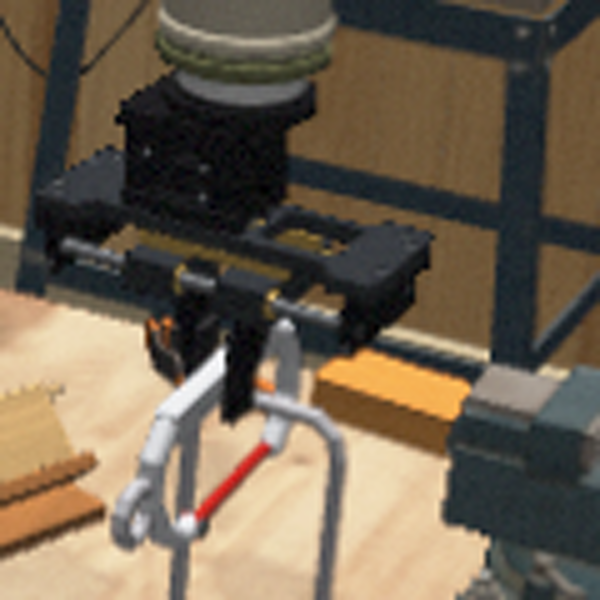

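```bash
python3 -m jog '[{"slide":[0,0,-0.3],"roll":0},{"slide":[0.5,0,-0.3],"roll":0},{"slide":[1.0,0,-0.3],"roll":0},{"slide":[1.5,0,-0.3],"roll":0},{"slide":[2,0,-0.3],"roll":0}]';python3 -m jog '[{"slide":[0.3,0,0],"roll":0},{"slide":[0.3,0,0],"roll":0},{"slide":[0.3,0,0],"roll":0},{"slide":[0.3,0,0],"roll":0}]' 1 4; python3 -c "
from h import *
goto(.347,-.2844,.234,87);snap('w30');snap('s30','scene')
a=cv2.imread('pics/s30.png')[130:250,310:430]
cv2.imwrite('pics/c30.png',cv2.resize(a,None,fx=5,fy=5,interpolation=2))"
```

```text
time: 26.57
ee_pos: [0.3539, -0.2845, 0.2107]
eef_rot: [0.716, -0.02, -0.698, -0.021]
ft_force: [-0.5, 0.5, -3.6]
width: 0.0134
time: 26.9
ee_pos: [0.3541, -0.2846, 0.2079]
eef_rot: [0.716, -0.02, -0.697, -0.021]
ft_force: [-0.1, -0.6, -3.9]
width: 0.0141
t 26.90 tcp [ 0.3541 -0.2846  0.2079] xaxis [ 0.026  0.    -1.   ] jaw h -93.28 | slide [-2.63  0.02  0.64] roll -0.28 F [-0.1 -0.6 -3.9] w 0.0141
```

View pics/c30.png

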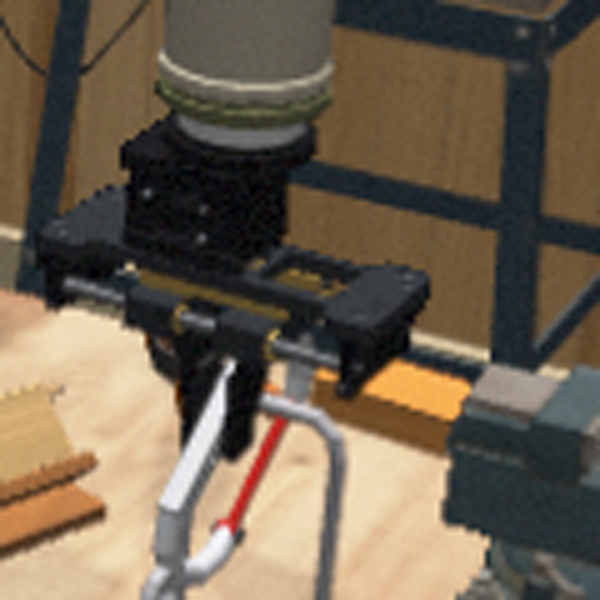

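```bash
python3 -m jog '[{"slide":[0.3,0,-0.2],"roll":0},{"slide":[0.6,0,-0.4],"roll":0},{"slide":[0.9,0,-0.4],"roll":0},{"slide":[1,0,-0.4],"roll":0},{"slide":[1,0,-0.4],"roll":0}]' 1 3; python3 -c "
from h import *
goto(.347,-.2844,.234,87);snap('w31');snap('s31','scene')
a=cv2.imread('pics/s31.png')[130:250,310:430]
cv2.imwrite('pics/c31.png',cv2.resize(a,None,fx=5,fy=5,interpolation=2))"
```

```text
time: 27.42
ee_pos: [0.3581, -0.2847, 0.1975]
eef_rot: [0.716, -0.02, -0.698, -0.021]
ft_force: [0.1, 0.1, -3.8]
width: 0.0138
t 27.42 tcp [ 0.3581 -0.2847  0.1975] xaxis [ 0.026  0.001 -1.   ] jaw h -93.28 | slide [-3.67  0.03  1.02] roll -0.28 F [ 0.1  0.1 -3.8] w 0.0138
```

View pics/c31.png

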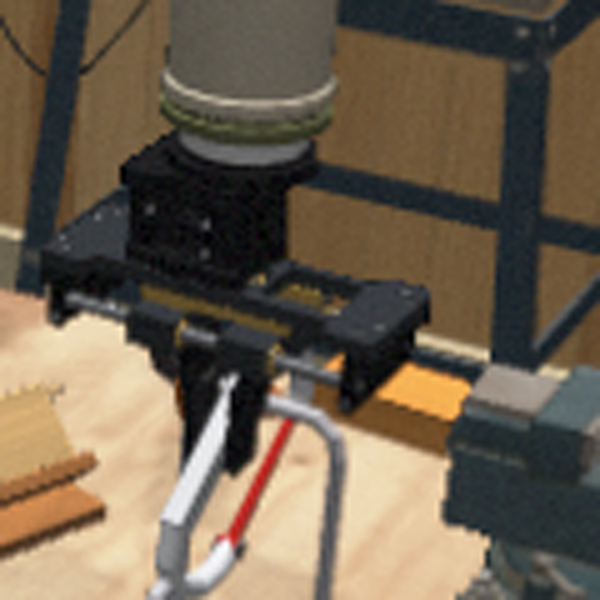

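View pics/w31.png

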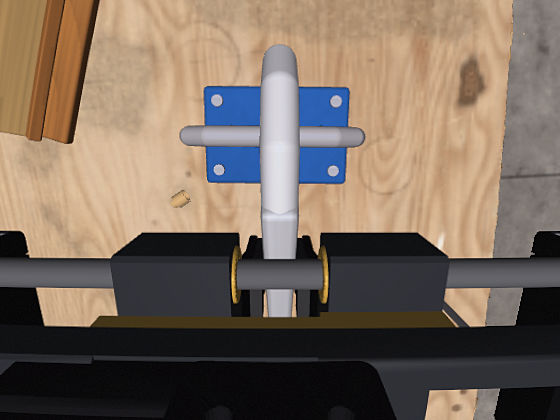

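```bash
python3 -m jog '[{"slide":[0,0,0],"roll":0},{"slide":[0,0,0],"roll":0},{"slide":[0,0,0],"roll":0},{"slide":[0,0,0],"roll":0},{"slide":[0,0,0],"roll":0}]' 0.35; python3 -c "
from h import *
goto(.347,-.2844,.234,87);snap('w32');snap('s32','scene')
a=cv2.imread('pics/s32.png')[130:270,310:430]
cv2.imwrite('pics/c32.png',cv2.resize(a,None,fx=4.2,fy=4.2,interpolation=2))"
```

```text
time: 27.93
ee_pos: [0.3584, -0.2849, 0.1982]
eef_rot: [0.716, -0.02, -0.697, -0.021]
ft_force: [0.7, -0.4, 0.4]
width: 0.0396
t 27.93 tcp [ 0.3584 -0.2849  0.1982] xaxis [ 0.027  0.    -1.   ] jaw h -93.28 | slide [-3.61  0.01  1.05] roll -0.28 F [ 0.7 -0.4  0.4] w 0.0396
```

View pics/c32.png

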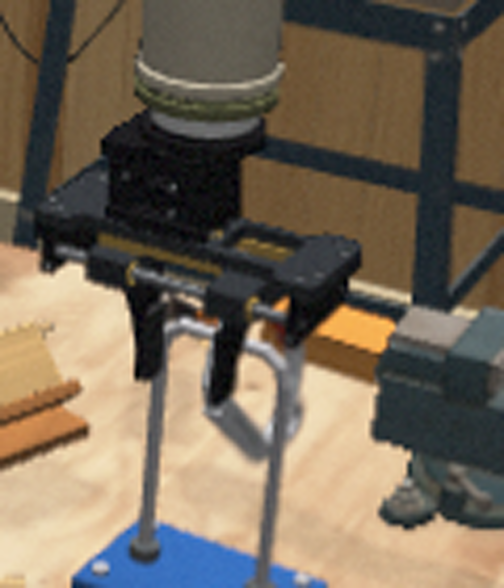

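View pics/w32.png

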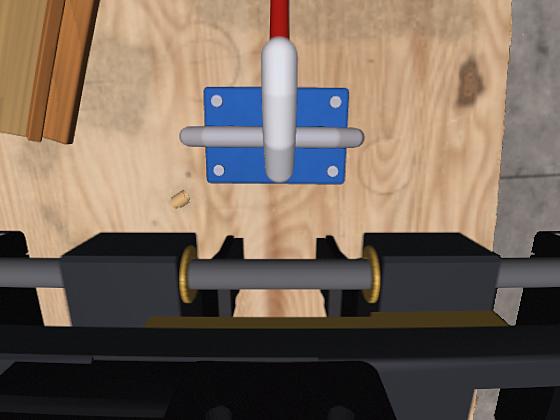

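```bash
python3 -m jog '[{"slide":[-4,0,0],"roll":0},{"slide":[-8,0,0],"roll":0},{"slide":[-12,0,0],"roll":0},{"slide":[-14,0,0],"roll":0},{"slide":[-16,0,0],"roll":0}]' 0;python3 -m jog '[{"slide":[0,-4,0],"roll":0},{"slide":[0,-8,0],"roll":0},{"slide":[0,-8,0],"roll":0},{"slide":[0,-8,0],"roll":0},{"slide":[0,-8,0],"roll":0}]'; python3 -c "
from h import *
for k in range(4):
  snap(f's33{k}','scene')
a=np.hstack([cv2.imread(f'pics/s33{k}.png')[170:300,320:420] for k in (0,3)])
cv2.imwrite('pics/c33.png',cv2.resize(a,None,fx=4,fy=4,interpolation=2))"
```

```text
time: 28.45
ee_pos: [0.3543, -0.2851, 0.3605]
eef_rot: [0.717, -0.021, -0.697, -0.02]
ft_force: [-0.2, -0.3, -0.1]
width: 0.0802
time: 28.87
ee_pos: [0.3587, -0.2056, 0.3606]
eef_rot: [0.717, -0.021, -0.697, -0.02]
ft_force: [0.0, -0.7, 0.4]
width: 0.087
```

View pics/c33.png

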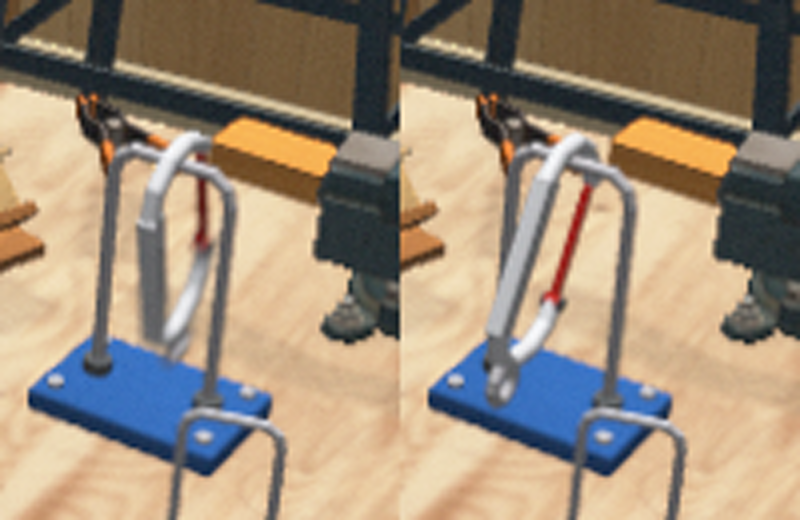

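```bash
H='' ; 
python3 -m jog '[{"slide":[0,0,0],"roll":0},{"slide":[0,0,0],"roll":0},{"slide":[0,0,0],"roll":0},{"slide":[0,0,0],"roll":0},{"slide":[0,0,0],"roll":0}]' | head -1
python3 -m jog '[{"slide":[0,0,0],"roll":0},{"slide":[0,0,0],"roll":0},{"slide":[0,0,0],"roll":0},{"slide":[0,0,0],"roll":0},{"slide":[0,0,0],"roll":0}]' | head -1
python3 -m jog '[{"slide":[0,0,0],"roll":0},{"slide":[0,0,0],"roll":0},{"slide":[0,0,0],"roll":0},{"slide":[0,0,0],"roll":0},{"slide":[0,0,0],"roll":0}]' | head -1
python3 -m jog '[{"slide":[0,0,0],"roll":0},{"slide":[0,0,0],"roll":0},{"slide":[0,0,0],"roll":0},{"slide":[0,0,0],"roll":0},{"slide":[0,0,0],"roll":0}]' | head -1
python3 -m jog '[{"slide":[0,0,0],"roll":0},{"slide":[0,0,0],"roll":0},{"slide":[0,0,0],"roll":0},{"slide":[0,0,0],"roll":0},{"slide":[0,0,0],"roll":0}]' | head -1
python3 -m jog '[{"slide":[0,0,0],"roll":0},{"slide":[0,0,0],"roll":0},{"slide":[0,0,0],"roll":0},{"slide":[0,0,0],"roll":0},{"slide":[0,0,0],"roll":0}]' | head -1
python3 -m jog '[{"slide":[0,0,0],"roll":0},{"slide":[0,0,0],"roll":0},{"slide":[0,0,0],"roll":0},{"slide":[0,0,0],"roll":0},{"slide":[0,0,0],"roll":0}]' | head -1
python3 -m jog '[{"slide":[0,0,0],"roll":0},{"slide":[0,0,0],"roll":0},{"slide":[0,0,0],"roll":0},{"slide":[0,0,0],"roll":0},{"slide":[0,0,0],"roll":0}]' | head -1
cat > swing.py <<'E'
from h import *
import sys
n=int(sys.argv[1]);o=[]
for k in range(n):
  s,im=snap('sw','scene')
  if k==0: cv2.imwrite('pics/%s.png'%sys.argv[2],cv2.resize(im[170:300,320:420,::-1],None,fx=4,fy=4,interpolation=2))
  h=cv2.cvtColor(im,cv2.COLOR_RGB2HSV);roi=np.zeros(im.shape[:2]);roi[190:300,335:390]=1
  m=(h[...,1]>130)&((h[...,0]<6)|(h[...,0]>174))&(roi>0);ys,xs=np.nonzero(m);o.append((round(s['time'],2),round(xs.mean(),1),round(ys.mean(),1),len(xs)))
print(o)
E
python3 swing.py 12 sw1
```

```text
time: 29.48
time: 29.9
time: 30.32
time: 30.73
time: 31.15
time: 31.57
time: 31.98
time: 32.4
[(32.4, np.float64(372.1), np.float64(207.5), 8), (32.45, np.float64(375.0), np.float64(209.0), 26), (32.5, np.float64(375.5), np.float64(208.6), 28), (32.55, np.float64(375.0), np.float64(209.7), 22), (32.6, np.float64(372.4), np.float64(210.8), 11), (32.65, np.float64(371.1), np.float64(220.3), 22), (32.7, np.float64(368.1), np.float64(225.2), 33), (32.75, np.float64(365.5), np.float64(227.2), 48), (32.8, np.float64(363.4), np.float64(229.5), 59), (32.85, np.float64(362.4), np.float64(230.3), 63), (32.9, np.float64(362.4), np.float64(230.6), 60), (32.95, np.float64(363.6), np.float64(229.5), 56)]
```

View pics/sw1.png

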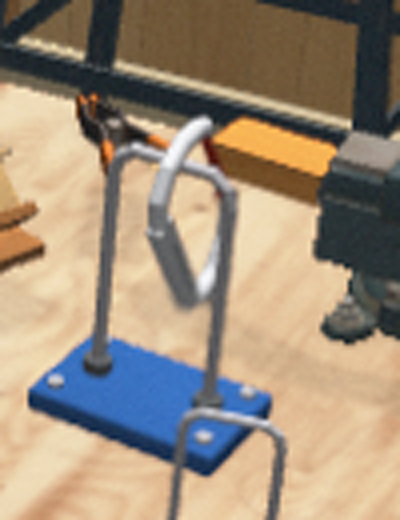

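```bash
python3 -m jog '[{"slide":[0,0,0],"roll":0},{"slide":[0,0,0],"roll":0},{"slide":[0,0,0],"roll":0},{"slide":[0,0,0],"roll":0},{"slide":[0,0,0],"roll":0}]' | head -1
python3 -m jog '[{"slide":[0,0,0],"roll":0},{"slide":[0,0,0],"roll":0},{"slide":[0,0,0],"roll":0},{"slide":[0,0,0],"roll":0},{"slide":[0,0,0],"roll":0}]' | head -1
python3 -m jog '[{"slide":[0,0,0],"roll":0},{"slide":[0,0,0],"roll":0},{"slide":[0,0,0],"roll":0},{"slide":[0,0,0],"roll":0},{"slide":[0,0,0],"roll":0}]' | head -1
python3 -m jog '[{"slide":[0,0,0],"roll":0},{"slide":[0,0,0],"roll":0},{"slide":[0,0,0],"roll":0},{"slide":[0,0,0],"roll":0},{"slide":[0,0,0],"roll":0}]' | head -1
python3 -m jog '[{"slide":[0,0,0],"roll":0},{"slide":[0,0,0],"roll":0},{"slide":[0,0,0],"roll":0},{"slide":[0,0,0],"roll":0},{"slide":[0,0,0],"roll":0}]' | head -1
python3 -m jog '[{"slide":[0,0,0],"roll":0},{"slide":[0,0,0],"roll":0},{"slide":[0,0,0],"roll":0},{"slide":[0,0,0],"roll":0},{"slide":[0,0,0],"roll":0}]' | head -1
python3 -m jog '[{"slide":[0,0,0],"roll":0},{"slide":[0,0,0],"roll":0},{"slide":[0,0,0],"roll":0},{"slide":[0,0,0],"roll":0},{"slide":[0,0,0],"roll":0}]' | head -1
python3 -m jog '[{"slide":[0,0,0],"roll":0},{"slide":[0,0,0],"roll":0},{"slide":[0,0,0],"roll":0},{"slide":[0,0,0],"roll":0},{"slide":[0,0,0],"roll":0}]' | head -1
python3 -m jog '[{"slide":[0,0,0],"roll":0},{"slide":[0,0,0],"roll":0},{"slide":[0,0,0],"roll":0},{"slide":[0,0,0],"roll":0},{"slide":[0,0,0],"roll":0}]' | head -1
python3 -m jog '[{"slide":[0,0,0],"roll":0},{"slide":[0,0,0],"roll":0},{"slide":[0,0,0],"roll":0},{"slide":[0,0,0],"roll":0},{"slide":[0,0,0],"roll":0}]' | head -1
python3 -m jog '[{"slide":[0,0,0],"roll":0},{"slide":[0,0,0],"roll":0},{"slide":[0,0,0],"roll":0},{"slide":[0,0,0],"roll":0},{"slide":[0,0,0],"roll":0}]' | head -1
python3 -m jog '[{"slide":[0,0,0],"roll":0},{"slide":[0,0,0],"roll":0},{"slide":[0,0,0],"roll":0},{"slide":[0,0,0],"roll":0},{"slide":[0,0,0],"roll":0}]' | head -1
python3 swing.py 16 sw2
```

```text
time: 33.42
time: 33.83
time: 34.25
time: 34.67
time: 35.08
time: 35.5
time: 35.92
time: 36.33
time: 36.75
time: 37.17
time: 37.58
time: 38.0
[(38.0, np.float64(366.6), np.float64(226.7), 40), (38.05, np.float64(365.1), np.float64(228.1), 54), (38.1, np.float64(364.0), np.float64(229.1), 61), (38.15, np.float64(363.9), np.float64(229.3), 60), (38.2, np.float64(364.7), np.float64(228.3), 57), (38.25, np.float64(366.2), np.float64(227.5), 44), (38.3, np.float64(368.2), np.float64(225.8), 36), (38.35, np.float64(370.7), np.float64(221.3), 27), (38.4, np.float64(372.5), np.float64(216.8), 23), (38.45, np.float64(372.4), np.float64(210.3), 13), (38.5, np.float64(372.5), np.float64(208.6), 11), (38.55, np.float64(372.4), np.float64(210.1), 14), (38.6, np.float64(372.5), np.float64(216.1), 22), (38.65, np.float64(371.0), np.float64(221.4), 27), (38.7, np.float64(368.6), np.float64(226.8), 29), (38.75, np.float64(366.5), np.float64(227.0), 42)]
```

View pics/sw2.png

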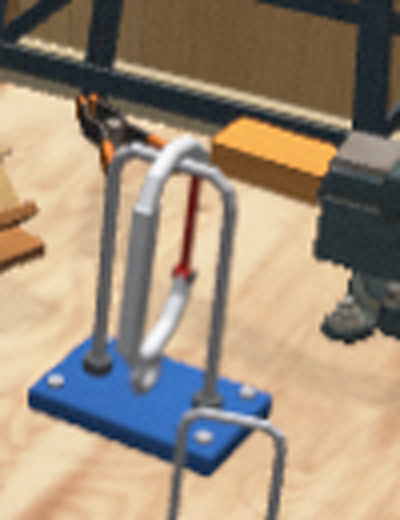

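```bash
python3 -m jog '[{"slide":[0,0,0],"roll":0},{"slide":[0,0,0],"roll":0},{"slide":[0,0,0],"roll":0},{"slide":[0,0,0],"roll":0},{"slide":[0,0,0],"roll":0}]' | head -1
python3 -m jog '[{"slide":[0,0,0],"roll":0},{"slide":[0,0,0],"roll":0},{"slide":[0,0,0],"roll":0},{"slide":[0,0,0],"roll":0},{"slide":[0,0,0],"roll":0}]' | head -1
python3 -m jog '[{"slide":[0,0,0],"roll":0},{"slide":[0,0,0],"roll":0},{"slide":[0,0,0],"roll":0},{"slide":[0,0,0],"roll":0},{"slide":[0,0,0],"roll":0}]' | head -1
python3 -m jog '[{"slide":[0,0,0],"roll":0},{"slide":[0,0,0],"roll":0},{"slide":[0,0,0],"roll":0},{"slide":[0,0,0],"roll":0},{"slide":[0,0,0],"roll":0}]' | head -1
python3 -m jog '[{"slide":[0,0,0],"roll":0},{"slide":[0,0,0],"roll":0},{"slide":[0,0,0],"roll":0},{"slide":[0,0,0],"roll":0},{"slide":[0,0,0],"roll":0}]' | head -1
python3 -m jog '[{"slide":[0,0,0],"roll":0},{"slide":[0,0,0],"roll":0},{"slide":[0,0,0],"roll":0},{"slide":[0,0,0],"roll":0},{"slide":[0,0,0],"roll":0}]' | head -1
python3 -m jog '[{"slide":[0,0,0],"roll":0},{"slide":[0,0,0],"roll":0},{"slide":[0,0,0],"roll":0},{"slide":[0,0,0],"roll":0},{"slide":[0,0,0],"roll":0}]' | head -1
python3 -m jog '[{"slide":[0,0,0],"roll":0},{"slide":[0,0,0],"roll":0},{"slide":[0,0,0],"roll":0},{"slide":[0,0,0],"roll":0},{"slide":[0,0,0],"roll":0}]' | head -1
python3 -m jog '[{"slide":[0,0,0],"roll":0},{"slide":[0,0,0],"roll":0},{"slide":[0,0,0],"roll":0},{"slide":[0,0,0],"roll":0},{"slide":[0,0,0],"roll":0}]' | head -1
python3 -m jog '[{"slide":[0,0,0],"roll":0},{"slide":[0,0,0],"roll":0},{"slide":[0,0,0],"roll":0},{"slide":[0,0,0],"roll":0},{"slide":[0,0,0],"roll":0}]' | head -1
python3 -m jog '[{"slide":[0,0,0],"roll":0},{"slide":[0,0,0],"roll":0},{"slide":[0,0,0],"roll":0},{"slide":[0,0,0],"roll":0},{"slide":[0,0,0],"roll":0}]' | head -1
python3 -m jog '[{"slide":[0,0,0],"roll":0},{"slide":[0,0,0],"roll":0},{"slide":[0,0,0],"roll":0},{"slide":[0,0,0],"roll":0},{"slide":[0,0,0],"roll":0}]' | head -1
python3 -m jog '[{"slide":[0,0,0],"roll":0},{"slide":[0,0,0],"roll":0},{"slide":[0,0,0],"roll":0},{"slide":[0,0,0],"roll":0},{"slide":[0,0,0],"roll":0}]' | head -1
python3 -m jog '[{"slide":[0,0,0],"roll":0},{"slide":[0,0,0],"roll":0},{"slide":[0,0,0],"roll":0},{"slide":[0,0,0],"roll":0},{"slide":[0,0,0],"roll":0}]' | head -1
python3 -m jog '[{"slide":[0,0,0],"roll":0},{"slide":[0,0,0],"roll":0},{"slide":[0,0,0],"roll":0},{"slide":[0,0,0],"roll":0},{"slide":[0,0,0],"roll":0}]' | head -1
python3 -m jog '[{"slide":[0,0,0],"roll":0},{"slide":[0,0,0],"roll":0},{"slide":[0,0,0],"roll":0},{"slide":[0,0,0],"roll":0},{"slide":[0,0,0],"roll":0}]' | head -1
python3 swing.py 16 sw3
```

```text
time: 39.22
time: 39.63
time: 40.05
time: 40.47
time: 40.88
time: 41.3
time: 41.72
time: 42.13
time: 42.55
time: 42.97
time: 43.38
time: 43.8
time: 44.22
time: 44.63
time: 45.05
time: 45.47
[(45.47, np.float64(366.8), np.float64(227.7), 45), (45.52, np.float64(366.3), np.float64(227.5), 48), (45.57, np.float64(366.1), np.float64(227.8), 51), (45.62, np.float64(366.4), np.float64(227.6), 49), (45.67, np.float64(367.3), np.float64(226.8), 41), (45.72, np.float64(368.4), np.float64(226.5), 37), (45.77, np.float64(369.9), np.float64(223.6), 27), (45.82, np.float64(371.2), np.float64(221.7), 30), (45.87, np.float64(371.9), np.float64(219.3), 31), (45.92, np.float64(372.3), np.float64(218.2), 29), (45.97, np.float64(372.0), np.float64(218.8), 29), (46.02, np.float64(371.5), np.float64(219.9), 34), (46.07, np.float64(370.5), np.float64(222.2), 37), (46.12, np.float64(369.1), np.float64(224.9), 34), (46.17, np.float64(367.8), np.float64(226.1), 40), (46.22, np.float64(366.9), np.float64(227.3), 46)]
```

```bash
python3 -m jog '[{"slide":[0,0,0],"roll":0},{"slide":[0,0,0],"roll":0},{"slide":[0,0,0],"roll":0},{"slide":[0,0,0],"roll":0},{"slide":[0,0,0],"roll":0}]' | head -1
python3 -m jog '[{"slide":[0,0,0],"roll":0},{"slide":[0,0,0],"roll":0},{"slide":[0,0,0],"roll":0},{"slide":[0,0,0],"roll":0},{"slide":[0,0,0],"roll":0}]' | head -1
python3 -m jog '[{"slide":[0,0,0],"roll":0},{"slide":[0,0,0],"roll":0},{"slide":[0,0,0],"roll":0},{"slide":[0,0,0],"roll":0},{"slide":[0,0,0],"roll":0}]' | head -1
python3 -m jog '[{"slide":[0,0,0],"roll":0},{"slide":[0,0,0],"roll":0},{"slide":[0,0,0],"roll":0},{"slide":[0,0,0],"roll":0},{"slide":[0,0,0],"roll":0}]' | head -1
python3 -m jog '[{"slide":[0,0,0],"roll":0},{"slide":[0,0,0],"roll":0},{"slide":[0,0,0],"roll":0},{"slide":[0,0,0],"roll":0},{"slide":[0,0,0],"roll":0}]' | head -1
python3 -m jog '[{"slide":[0,0,0],"roll":0},{"slide":[0,0,0],"roll":0},{"slide":[0,0,0],"roll":0},{"slide":[0,0,0],"roll":0},{"slide":[0,0,0],"roll":0}]' | head -1
python3 -m jog '[{"slide":[0,0,0],"roll":0},{"slide":[0,0,0],"roll":0},{"slide":[0,0,0],"roll":0},{"slide":[0,0,0],"roll":0},{"slide":[0,0,0],"roll":0}]' | head -1
python3 -m jog '[{"slide":[0,0,0],"roll":0},{"slide":[0,0,0],"roll":0},{"slide":[0,0,0],"roll":0},{"slide":[0,0,0],"roll":0},{"slide":[0,0,0],"roll":0}]' | head -1
python3 -m jog '[{"slide":[0,0,0],"roll":0},{"slide":[0,0,0],"roll":0},{"slide":[0,0,0],"roll":0},{"slide":[0,0,0],"roll":0},{"slide":[0,0,0],"roll":0}]' | head -1
python3 -m jog '[{"slide":[0,0,0],"roll":0},{"slide":[0,0,0],"roll":0},{"slide":[0,0,0],"roll":0},{"slide":[0,0,0],"roll":0},{"slide":[0,0,0],"roll":0}]' | head -1
python3 -m jog '[{"slide":[0,0,0],"roll":0},{"slide":[0,0,0],"roll":0},{"slide":[0,0,0],"roll":0},{"slide":[0,0,0],"roll":0},{"slide":[0,0,0],"roll":0}]' | head -1
python3 -m jog '[{"slide":[0,0,0],"roll":0},{"slide":[0,0,0],"roll":0},{"slide":[0,0,0],"roll":0},{"slide":[0,0,0],"roll":0},{"slide":[0,0,0],"roll":0}]' | head -1
python3 -m jog '[{"slide":[0,0,0],"roll":0},{"slide":[0,0,0],"roll":0},{"slide":[0,0,0],"roll":0},{"slide":[0,0,0],"roll":0},{"slide":[0,0,0],"roll":0}]' | head -1
python3 -m jog '[{"slide":[0,0,0],"roll":0},{"slide":[0,0,0],"roll":0},{"slide":[0,0,0],"roll":0},{"slide":[0,0,0],"roll":0},{"slide":[0,0,0],"roll":0}]' | head -1
python3 -m jog '[{"slide":[0,0,0],"roll":0},{"slide":[0,0,0],"roll":0},{"slide":[0,0,0],"roll":0},{"slide":[0,0,0],"roll":0},{"slide":[0,0,0],"roll":0}]' | head -1
python3 swing.py 15 sw4
```

```text
time: 46.68
time: 47.1
time: 47.52
time: 47.93
time: 48.35
time: 48.77
time: 49.18
time: 49.6
time: 50.02
time: 50.43
time: 50.85
time: 51.27
time: 51.68
time: 52.1
time: 52.52
[(52.52, np.float64(370.4), np.float64(223.2), 35), (52.57, np.float64(370.5), np.float64(222.6), 37), (52.62, np.float64(370.4), np.float64(223.7), 34), (52.67, np.float64(369.9), np.float64(224.5), 29), (52.72, np.float64(369.5), np.float64(223.6), 42), (52.77, np.float64(369.1), np.float64(224.5), 34), (52.82, np.float64(368.6), np.float64(226.4), 40), (52.87, np.float64(368.3), np.float64(226.2), 39), (52.92, np.float64(368.1), np.float64(225.8), 42), (52.97, np.float64(368.1), np.float64(225.7), 41), (53.02, np.float64(368.4), np.float64(226.3), 42), (53.07, np.float64(368.6), np.float64(226.7), 38), (53.12, np.float64(369.3), np.float64(224.1), 36), (53.17, np.float64(369.5), np.float64(223.6), 42), (53.22, np.float64(369.9), np.float64(223.8), 28)]
```

View pics/sw4.png

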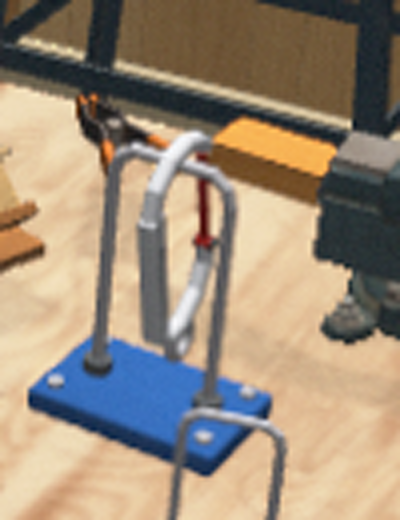

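The hook hangs on the large eye's bar with its gate in line with the nose, so shut. The swing is down to about ±1.2 px, roughly 0.05 m/s, and the gripper is clear above it.

```bash
python3 -c "
from bench import r
print(r.close_job())"
```

```text
the job is handed in; nothing more can be done
None
```

The hook is hanging by itself on the top bar of the tall eye, with the gate shut behind the bar. I handed the job in at about 53 s of the 72 s allowed. No verdict came back, so I only have my own checks.

**What I did**
- **Rest:** I picked the hook up flat by its spine and let it tip onto the sloping rest, spine up and gate on the ledge. I released it and backed off, and pictures after the release showed it lying there.
- **Mishap:** When I pushed it upright with the rear finger, it slid off the ledge and ended leaning against the rest. I took the spine again from there with a light grip. I let the hook swing upright, levelled its drooping tail against the bench, then clamped it at full force.
- **Eye:** I pressed the gate onto the bar about 32 mm deep, with roughly 6 N read at the wrist. I then drew the hook back until the bar sat in the nose pocket, reading about 12 N along and 11 N down. The gate snapped shut, and I let the tail droop, opened the fingers and retreated.

**Last checks**
- In the last scene picture the bar is inside the loop and the gate is in line with the nose. The gripper is about 15 cm clear.
- The swing had died down to an estimated 0.05 m/s.
- Levelling the hook on the bench read up to about 33 N up and 16 N sideways at the wrist.
- The scene and wrist cameras differed by about 5 mm on where the hook sat in the grip. I aimed between them and the gate opened as it should.

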